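# Make up the glaze-test kit and the slab-cutting kit

### The job

Make up two class kits from the stock on the left of the vice, each tool snapped fully home into both spring clips of its tray by the middle of its handle. Glaze-test kit, in the tray with two equal pockets: a test tile flat in each pocket and the brush in the clips. Slab-cutting kit, in the tray with the round wooden ring: the cutter standing inside the ring, rim up as it stands now, and the needle tool in the clips; leave the white slip pot where it stands.

Things in the scene. Friction and masses are not known exactly. Their poses are not given: they have to be found in the camera images.
- brush: glaze brush with a plain wooden handle, 206 mm long, lying flat. Origin on its underside, at mid-length; its own y axis runs along it, bristles toward -y, handle end at +y. The part to grip and to clip is the handle, a straight bar 12.8 mm wide and 13 mm high from y = -47 to y = +103 mm, so its middle is at y = +28 mm; z up. 25 g.
- needle_tool: needle tool: slim handle with a bare steel needle, 160 mm long, lying flat. Origin on its underside, at mid-length; its own y axis runs along it, needle toward -y. The part to grip and to clip is the handle, a bar 10.4 mm wide and 10.4 mm high from y = -30 to y = +80 mm, so its middle is at y = +25 mm; z up. 20 g.
- tile_a: flat oblong test tile, glazed, 70 (x) x 40 (y) x 8 mm, origin at the centre of its underside. The same in size as tile_b, and the two may go in either pocket.
- tile_b: flat oblong test tile, bare fired clay, 70 (x) x 40 (y) x 8 mm, origin at the centre of its underside. The same in size as tile_a.
- cutter: round metal clay cutter, 30 mm high, 62 mm across its rolled rim (from z = 22 to 30 mm), 56 mm across the body below it; origin at the centre of its underside, z up.
- tile_tray: kit tray with two equal pockets; wooden, does not slide, 198 (x) x 132 (y) mm, origin at the centre of its underside. Floor top at z = 6 mm, walls 6 mm thick with rim at z = 14 mm. A plinth 30 mm wide along its -y edge (top z = 12 mm) carries two steel spring clips. A divider at x = 0 leaves two pockets, 90 (x) x 96 (y) mm, centred at x = -48 and +48, y = +12 mm.
- ring_tray: kit tray with a round ring; wooden, does not slide, 198 (x) x 132 (y) mm, origin at the centre of its underside. Floor top at z = 6 mm, walls 6 mm thick with rim at z = 14 mm. A plinth 30 mm wide along its -y edge (top z = 12 mm) carries two steel spring clips. On its floor a low wooden ring, 76 mm inside, top z = 13 mm, centred at x = +46, y = +12 mm.
- tile_clips (a point): on tile_tray midway between its two clips, where the middle of the seated brush handle's underside lies (tray x 0, y -51, z +15 mm). x along the tool, z up. Clips at x = -40 and +40 mm, 10 mm long: spring leaves either side, flared 20 mm wide at their tips 28 mm up, throat 3.6 mm narrower than the tool, 15 mm up; about 8 N straight down snaps the tool in past them. Either way round.
- ring_clips (a point): on ring_tray midway between its two clips, where the middle of the seated needle tool handle's underside lies (tray x 0, y -51, z +15 mm). x along the tool, z up. Clips at x = -40 and +40 mm, 10 mm long: spring leaves either side, flared 18 mm wide at their tips 25 mm up, throat 3.6 mm narrower than the tool, 13 mm up; about 10 N straight down snaps the tool in past them. Either way round.
- slip_pot: white pot, 72 mm across, 75 mm high, standing behind the trays and the vice; origin at the centre of its underside. A bystander: leave it.

How it is judged:
By the outcome, as a careful person would: the job done as asked, in the order asked, and still so for the second after the job is handed in, with the robot touching nothing.
It also fails if it takes over 138 s, if anything falls off the work surface, if the arm or the gripper's body presses on something with over 40 N, if the wrist force passes 120 N, or if a joint passes its speed limit or range.

### The arm

A 6-joint arm with a two-finger parallel gripper is mounted at the origin on a cart in front of the work surface, level with it; the furniture and walls round the work are solid. World frame = base frame: x ahead of the robot, y to its left, z up, the work surface at z = 0. Lengths are in m, angles in rad, forces in N, time in s.
With the tool pointing down it reaches from about 0.225 to 0.875 m from the base axis. Payload 3.4 kg.
Tool frame: the origin (TCP) lies midway between the tips of the shut fingers; the grasp point (between the pads) lies 19 mm behind it; z points along the fingers, y is the line along which they close (so a half turn about z gives the same grasp; the last joint's range is limited). The gripper opens to 85 mm and grips with 20 to 120 N. Pads are 22 mm wide; open, the fingers measure 114 mm over their backs; the gripper's body (76 mm by 85 mm) begins 54 mm behind the grasp point. The pads swing forward as they close: fully open they stand 13 mm farther back than shut.
Start: joints at [1.193, 0.276, 1.505, -0, 1.361, -0.121], TCP at [0.146, 0.556, 0.231] pointing down, gripper open.
Joint ranges: [-2.89, 2.89], [-0.75, 2.08], [0.22, 2.7], [-1.18, 4.32], [0.11, 2.71], [-2.7, 2.7]. Speed limits (rad/s): [2.57, 2.57, 3.14, 3.14, 3.14, 3.14].

### API

Orientations are given as a 3x3 rotation matrix whose columns are the frame's x, y, z axes.
In Python, from cell import manip, camera, camera_info gives the robot as it stands.
- The arm moves only by the shell command python3 -m creep 'ROWS' [FORCE]. ROWS is JSON, a list of rows, each an object of numbers: "hand": the finger opening in mm, from 0 to 85.4; "dx", "dy", "dz": the shift along the tool's x, y, z each as a share of 0.1 m, from -1 to 1; "ax", "ay", "az": the turn, a rotation vector about the tool's x, y, z each as a share of pi rad, from -1 to 1. In form: [{"hand": .., "dx": .., "dy": .., "dz": .., "ax": .., "ay": .., "az": ..}, ...]. A call has 1 to 8 rows; each row is the pose to reach, as a shift and turn from the pose commanded when the call began, along the tool's axes at that moment, turning the shorter way round; what a row does not reach only later rows make up. A row lasts 1/8 s, in which the tool goes at most 62.5 mm and 10.7 degrees, less where a joint would pass 70% of its speed; a pose out of reach is approached as far as the arm can. A call with a number of a shift or a turn outside -1 to 1 is refused whole. A call with a gripper value outside its range is refused whole. The fingers move at their own pace and stop on an object; FORCE is the grip in N (left out, the last holds). Time passes only in rows, so rows that repeat a pose let the fingers close. It gives the time, the measured TCP pose, the force, the opening and the grip force at its end, in the units of the state.
- manip.state(): the state, without advancing time (a new reading comes with each control period).
- camera(name): name is "scene" or "top" or "wrist"; returns the picture (420x560x3 uint8, blue, green, red); there is no depth.
- camera_info(name): a dict with "camera_matrix" (3x3 intrinsics, pixels), "origin" and "rotation" of the camera in the world. Camera axes: x right, y up, looking along -z (the intrinsics and any distortion apply to the point x, -y, -z); pixel columns grow to the right and rows downward; lengths in m; the calibration is good to about 2 mm. A picture is of the moment at which its call begins: read the wrist's pose just before it. camera_info takes no time and is no camera call; for the wrist camera it gives the pose at the moment of the call.
- manip.finish_job(): hands the job in; it is judged then, once.
The state is a dict: "time": time; "joint_positions": joint angles; "joint_vel": joint speeds; "joint_efforts": joint torques, N m; "ee_pos": TCP position; "ee_rot": TCP orientation; "contact_force": force on the tool from outside, world axes, zero at the start; "ft_torque": the same for the moment, N m; "finger_gap": finger opening in m; "grasp_force": force on a finger pad.
Only numpy, scipy, OpenCV 4.12 (cv2) and the standard library are available. Lean on these libraries where they do the work, as an engineer would, in place of code of your own. Each camera call takes 0.05 s, during which the arm holds its last target. There are 200 camera calls.

## Working session

There is one attempt and no reset: what is moved stays moved. The work goes in short steps, Python scripts to look and compute and a shell command to move; the robot and the scene stay as the last step left them, time stands still between calls to the robot, and variables do not carry over. Pictures are saved under pics/ and viewed, at most 14 in all, crops included, and the job is handed in when it is done.

```bash
mkdir -p pics; ls
python3 - <<'E'
from cell import manip,camera,camera_info
import cv2,numpy as np
np.set_printoptions(precision=4,suppress=True)
for n in("scene","top"):
    cv2.imwrite(f"pics/{n}0.png",cv2.resize(camera(n),(800,600),interpolation=cv2.INTER_CUBIC)); i=camera_info(n); print(n,i)
print(manip.state())
E
```

```text
pics
scene {'camera_matrix': array([[486.8599,   0.    , 283.6842],
       [  0.    , 486.8599, 210.0633],
       [  0.    ,   0.    ,   1.    ]]), 'origin': array([0.981, 0.877, 1.01 ]), 'rotation': array([[-0.8976, -0.3053,  0.3181],
       [ 0.4408, -0.6341,  0.6353],
       [ 0.0078,  0.7105,  0.7037]])}
top {'camera_matrix': array([[401.022 ,   0.    , 281.5192],
       [  0.    , 401.022 , 203.1327],
       [  0.    ,   0.    ,   1.    ]]), 'origin': array([0.2852, 0.0193, 1.306 ]), 'rotation': array([[-0.0167,  0.978 , -0.2079],
       [-0.9999, -0.0172, -0.0008],
       [-0.0044,  0.2079,  0.9781]])}
{'time': 0.1, 'joint_positions': array([ 1.1929,  0.2765,  1.506 ,  0.    ,  1.3607, -0.121 ]), 'joint_vel': array([ 0.0012, -0.0015, -0.0018,  0.001 ,  0.    , -0.0006]), 'joint_efforts': array([  0.0013, -41.77  , -24.6405,  -0.0001,   0.006 ,   0.    ]), 'ee_pos': array([0.1459, 0.5557, 0.2305]), 'ee_rot': array([[-0.9672,  0.254 , -0.0006],
       [ 0.254 ,  0.9672, -0.0016],
       [ 0.0002, -0.0017, -1.    ]]), 'contact_force': array([ 0.6238,  1.182 , -0.0902]), 'ft_torque': array([ 0.0307, -0.0168,  0.0162]), 'grasp_force': 0.0, 'finger_gap': 0.08524344607178336}
```

View pics/scene0.png

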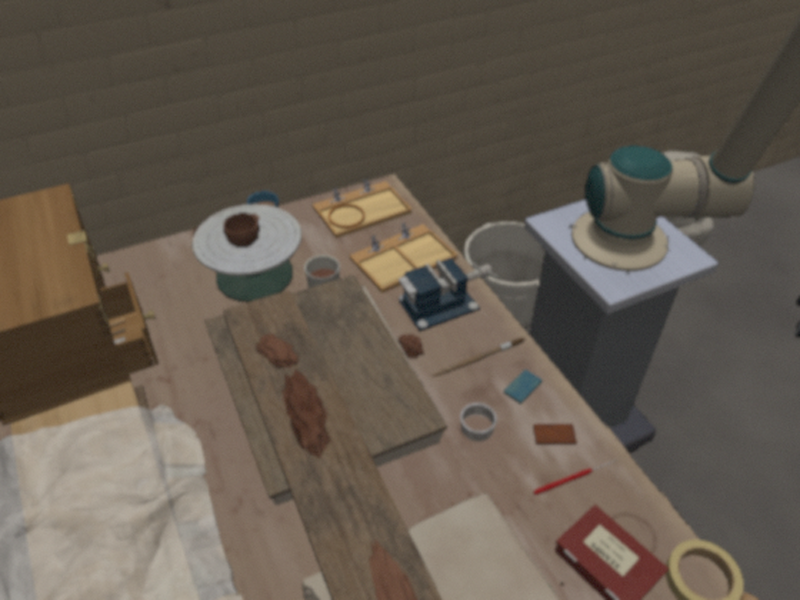

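View pics/top0.png

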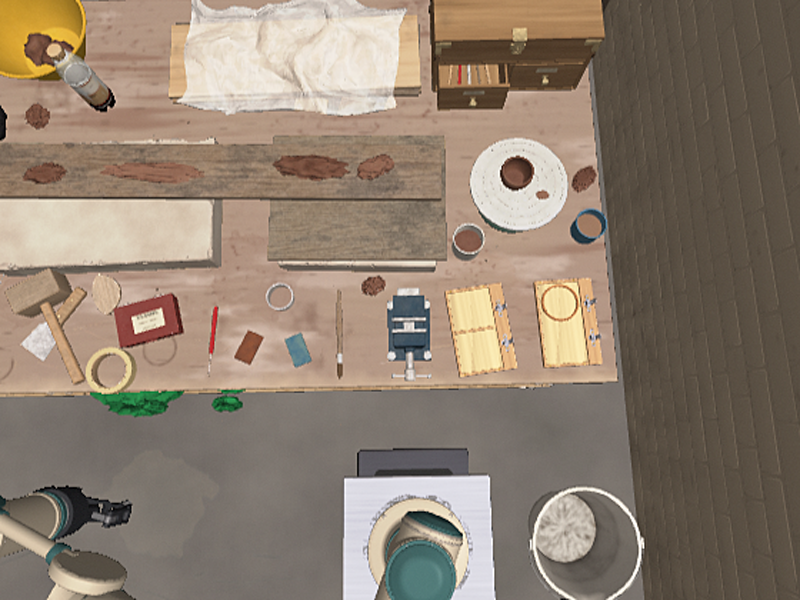

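The scene and top views show the stock, left to right in the top view (800-wide pixels):
- red needle tool at (213,340)
- bare tile at (249,347)
- glazed tile at (298,350)
- cutter at (280,296)
- brush at (339,335), bristles toward the top or the bottom still to be settled
- vice at (409,330)
- tile tray at (480,330)
- ring tray at (568,323), ring at (560,302)
- slip pot at (468,238)

Next I'll enlarge crops for measuring.

```bash
cat > h.py <<'E'
import numpy as np,cv2
from cell import manip,camera,camera_info
np.set_printoptions(precision=4,suppress=True)
def p2w(info,uv,z):
    K=info["camera_matrix"];R=np.array(info["rotation"]);o=np.array(info["origin"])
    uv=np.atleast_2d(uv).astype(float); d=np.c_[(uv[:,0]-K[0,2])/K[0,0],-(uv[:,1]-K[1,2])/K[1,1],-np.ones(len(uv))]@R.T
    return o+d*((z-o[2])/d[:,2])[:,None]
E
python3 - <<'E'
from h import *
im=camera("top")
c=im[190:275,140:290]; cv2.imwrite("pics/t1.png",cv2.resize(c,None,fx=5.3,fy=5.3,interpolation=cv2.INTER_CUBIC))
c=im[190:275,290:440]; cv2.imwrite("pics/t2.png",cv2.resize(c,None,fx=5.3,fy=5.3,interpolation=cv2.INTER_CUBIC))
w=camera("wrist");print(camera_info("wrist"));cv2.imwrite("pics/w0.png",w)
E
```

```text
{'camera_matrix': array([[318.547 ,   0.    , 278.0691],
       [  0.    , 318.547 , 214.2184],
       [  0.    ,   0.    ,   1.    ]]), 'origin': array([0.0791, 0.5729, 0.3745]), 'rotation': array([[ 0.2535, -0.9305, -0.2642],
       [ 0.9673,  0.2436,  0.0704],
       [-0.0011, -0.2734,  0.9619]])}
```

View pics/t1.png

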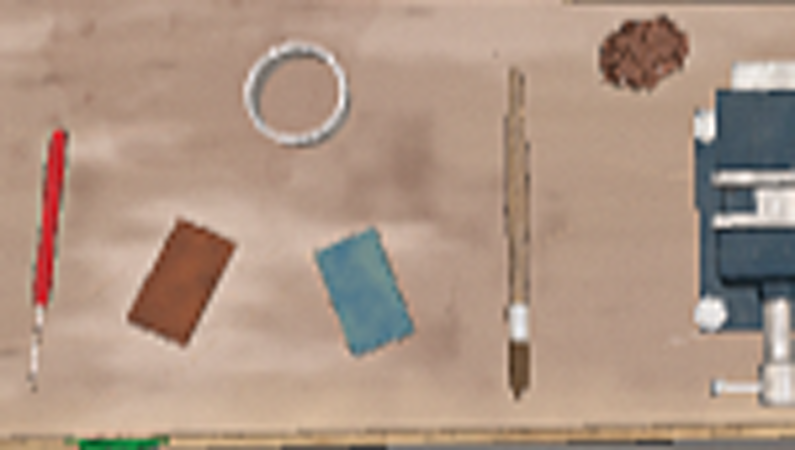

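View pics/t2.png

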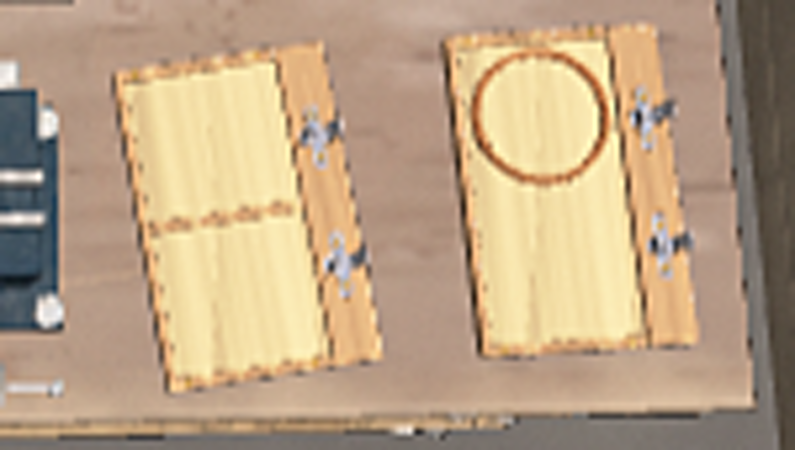

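View pics/w0.png

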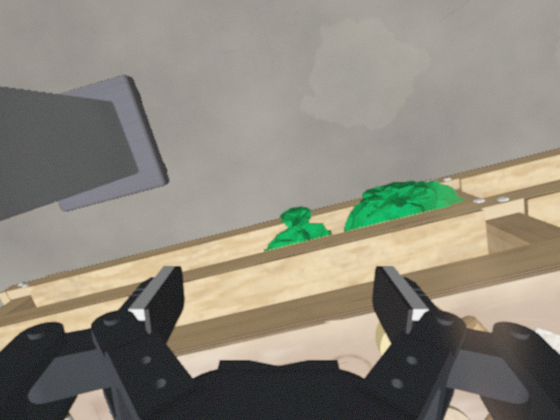

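The crops fix the corners and ends of everything in pixels; the needle and bristle ends both point toward the robot (−x). Next come the poses.

Run:
```python
from h import *
I=camera_info("top")
def W(pts,off,z): return p2w(I,[((u+.5)/5.3-.5+off,(v+.5)/5.3-.5+190) for u,v in pts],z)[:,:2]
def rect(n,p,z,off=140):
    w=W(p,off,z);print(n,w.mean(0),"edges",[(round(float(np.linalg.norm(w[i]-w[i-1])),4),round(float(np.degrees(np.arctan2(*(w[i]-w[i-1])[::-1]))),1)) for i in range(4)])
rect("bare",[(181,218),(237,243),(184,347),(127,320)],.008)
rect("glazed",[(315,251),(376,227),(414,329),(356,357)],.008)
def line(n,a,b,z):
    w=W([a,b],140,z);d=w[1]-w[0];print(n,w,np.linalg.norm(d),np.degrees(np.arctan2(d[1],d[0])))
line("brush",(517,398),(516,68),.008); line("needle",(32,388),(60,131),.008)
print("cutter",W([(297,94)],140,.03))
rect("ttray",[(115,74),(324,42),(383,360),(170,392)],.014,290)
rect("rtray",[(445,37),(654,26),(698,345),(481,355)],.014,290)
print("ring",W([(541,118)],290,.013),"clipsT",W([(317,136),(342,262)],290,.043),"clipsR",W([(648,118),(664,244)],290,.04))
print("pot",p2w(I,[(468*.7,238*.7)],.075))
```

```text
bare [0.4358 0.3714] edges [(0.0693, -26.1), (0.0386, -114.7), (0.0699, 154.5), (0.0393, 64.4)]
glazed [0.4284 0.2593] edges [(0.0704, 22.2), (0.0398, -69.1), (0.0675, -158.8), (0.0386, 115.1)]
brush [[0.3619 0.166 ]
 [0.5661 0.1679]] 0.20422447909903646 0.5380871115737236
needle [[0.3728 0.4601]
 [0.531  0.4512]] 0.15842301273009224 -3.2209551435872696
cutter [[0.5474 0.2996]]
ttray [ 0.4673 -0.156 ] edges [(0.198, 7.8), (0.132, -82.1), (0.1989, -172.7), (0.1303, 97.5)]
rtray [ 0.4801 -0.3538] edges [(0.1973, 2.6), (0.1307, -87.9), (0.1983, -177.2), (0.1314, 91.6)]
ring [[ 0.5244 -0.34  ]] clipsT [[ 0.5102 -0.196 ]
 [ 0.4338 -0.2069]] clipsR [[ 0.5183 -0.3972]
 [ 0.4416 -0.4003]]
pot [[ 0.6637 -0.129   0.075 ]]
```

```bash
cat >> h.py <<'E'
from scipy.spatial.transform import Rotation as Ro
def to(x,y,z,yaw=0):
    "shift/turn shares to reach TCP x,y,z with closing axis yaw deg from world +y, and the same from an aligned tool"
    s=manip.state();R=np.array(s["ee_rot"])
    Rt=Ro.from_euler('z',yaw,degrees=True).as_matrix()@np.diag([-1,1,-1.])
    d=np.array([x,y,z])-s["ee_pos"]
    print("d",R.T@d/.1,"a",Ro.from_matrix(R.T@Rt).as_rotvec()/np.pi,"t",round(s["time"],2))
def tag(off,frame,yaw): # tray point -> world
    c,s=np.cos(np.radians(yaw)),np.sin(np.radians(yaw));return np.array(frame)+np.array([[c,-s],[s,c]])@off
E
python3 - <<'E'
from h import *
to(.43,.28,.2,0)
for o in ((-.048,.012),(.048,.012),(0,-.051)): print(tag(o,(.4673,-.156),7.6))
for o in ((.046,.012),(0,-.051)): print(tag(o,(.4801,-.3538),2.3))
E
```

```text
d [-3.4483 -1.9468  0.3095] a [-0.0003 -0.0001 -0.0817] t 0.2
[ 0.4181 -0.1505]
[ 0.5133 -0.1378]
[ 0.474  -0.2066]
[ 0.5256 -0.34  ]
[ 0.4821 -0.4048]
```

```bash
python3 -m creep '[{"dx":-0.5,"dy":-0.5,"dz":0,"az":-0.06},{"dx":-1,"dy":-1,"dz":0,"az":-0.082},{"dx":-1,"dy":-1,"dz":0,"az":-0.082}]'
```

```text
validation failed for argument at $[0]...
```

```bash
python3 -m creep '[{"hand":85,"dx":-0.5,"dy":-0.5,"dz":0,"ax":0,"ay":0,"az":-0.06},{"hand":85,"dx":-1,"dy":-1,"dz":0,"ax":0,"ay":0,"az":-0.082},{"hand":85,"dx":-1,"dy":-1,"dz":0,"ax":0,"ay":0,"az":-0.082}]'; python3 -c "
from h import *
to(.40,.28,.25,0)"
```

```text
time: 0.57
ee_pos: [0.2181, 0.4312, 0.2312]
ee_rot: [[-1.0, 0.002, -0.0], [0.002, 1.0, -0.001], [0.0, -0.001, -1.0]]
contact_force: [0.5, -0.5, -0.3]
finger_gap: 0.0849
grasp_force: 0.0
d [-1.8215 -1.5096 -0.1857] a [-0.0005 -0.     -0.0005] t 0.57
```

```bash
python3 -m creep '[{"hand":85,"dx":-0.6,"dy":-0.6,"dz":-0.1,"ax":0,"ay":0,"az":0},{"hand":85,"dx":-1,"dy":-1,"dz":-0.2,"ax":0,"ay":0,"az":0}]'; python3 -m creep '[{"hand":85,"dx":-0.4,"dy":-0.3,"dz":0,"ax":0,"ay":0,"az":0},{"hand":85,"dx":-0.4,"dy":-0.3,"dz":0,"ax":0,"ay":0,"az":0}]'; python3 -c "
from h import *
import pickle
i=camera_info('wrist');w=camera('wrist');pickle.dump(i,open('i1.pkl','wb'));cv2.imwrite('pics/w1.png',cv2.resize(w,(800,600),interpolation=cv2.INTER_CUBIC));print(manip.state()['ee_pos'])"
```

```text
time: 0.82
ee_pos: [0.3057, 0.3462, 0.2486]
ee_rot: [[-1.0, -0.002, 0.0], [-0.002, 1.0, 0.001], [-0.0, 0.001, -1.0]]
contact_force: [0.7, 0.7, -0.3]
finger_gap: 0.0846
grasp_force: 0.0
time: 1.08
ee_pos: [0.3477, 0.3155, 0.2486]
ee_rot: [[-1.0, 0.005, 0.001], [0.005, 1.0, 0.0], [-0.001, 0.0, -1.0]]
contact_force: [-0.1, 0.9, -1.0]
finger_gap: 0.0851
grasp_force: 0.0
[0.3459 0.3164 0.2484]
```

View pics/w1.png

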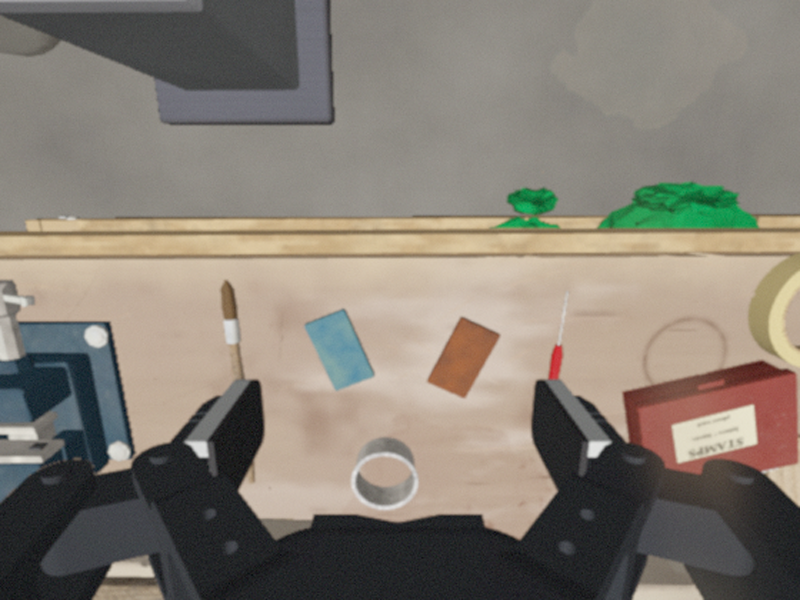

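The wrist view (800-wide) shows the glazed tile centred near (341,350), the bare tile near (463,357), the cutter rim near (384,478), the brush tip at (226,282) and the needle tip at (568,293). I'll cross-check these against the top camera.

Run:
```python
from h import *
import pickle
I=pickle.load(open('i1.pkl','rb'))
def W(p,z):return p2w(I,[((u+.5)*.7-.5,(v+.5)*.7-.5) for u,v in p],z)[:,:2]
for n,p in(("gl",[(305,323),(347,308),(375,376),(337,391)]),("bare",[(461,316),(499,334),(465,398),(427,381)])):
    w=W(p,.008);d1=w[2]-w[1];print(n,w.mean(0),np.degrees(np.arctan2(d1[1],d1[0])),np.linalg.norm(d1))
print(W([(384,478)],.03),W([(226,282),(568,293),(253,482)],.007))
to(.4284,.2593,.06,21.5)
```

```text
gl [0.4292 0.2638] 19.80779474730376 0.0692134473913159
bare [0.4372 0.3738] -24.02396244846512 0.06897878471582145
[[0.5475 0.3016]] [[0.3658 0.1662]
 [0.377  0.4638]
 [0.5686 0.1711]]
d [-0.8276 -0.5708  1.883 ] a [ 0.0003 -0.0001 -0.1203] t 1.12
```

```bash
python3 -m creep '[{"hand":60,"dx":-0.5,"dy":-0.35,"dz":0.3,"ax":0,"ay":0,"az":-0.058},{"hand":60,"dx":-0.83,"dy":-0.55,"dz":0.7,"ax":0,"ay":0,"az":-0.117},{"hand":60,"dx":-0.83,"dy":-0.55,"dz":1,"ax":0,"ay":0,"az":-0.117},{"hand":60,"dx":-0.83,"dy":-0.55,"dz":1,"ax":0,"ay":0,"az":-0.117}]'; python3 -m creep '[{"hand":60,"dx":0,"dy":0,"dz":0.6,"ax":0,"ay":0,"az":0},{"hand":60,"dx":0,"dy":0,"dz":1,"ax":0,"ay":0,"az":0},{"hand":60,"dx":0,"dy":0,"dz":1,"ax":0,"ay":0,"az":0}]'; python3 -c "
from h import *
to(.4288,.2615,.03,21)"
```

```text
time: 1.62
ee_pos: [0.4255, 0.262, 0.1461]
ee_rot: [[-0.933, -0.36, -0.007], [-0.36, 0.933, -0.002], [0.007, 0.001, -1.0]]
contact_force: [0.1, 0.4, -0.1]
finger_gap: 0.0599
grasp_force: 0.0
time: 2.0
ee_pos: [0.4258, 0.2624, 0.0475]
ee_rot: [[-0.932, -0.362, -0.004], [-0.362, 0.932, -0.001], [0.005, 0.0, -1.0]]
contact_force: [-0.2, -0.9, -0.9]
finger_gap: 0.06
grasp_force: 0.0
d [-0.0258 -0.019   0.1753] a [ 0.0001 -0.0015  0.0011] t 2.0
```

Now a stepped descent with contact sensing, with the fingers at 60.

```bash
H='"hand":60,"dx":-0.026,"dy":-0.01'; python3 -m creep '[{"hand":60,"dx":-0.026,"dy":-0.01,"dz":0.3,"ax":0,"ay":0,"az":0},{"hand":60,"dx":-0.026,"dy":-0.01,"dz":0.44,"ax":0,"ay":0,"az":0},{"hand":60,"dx":-0.026,"dy":-0.01,"dz":0.44,"ax":0,"ay":0,"az":0}]' | egrep 'pos|force'; python3 -m creep '[{"hand":60,"dx":0,"dy":0,"dz":0.03,"ax":0,"ay":0,"az":0},{"hand":60,"dx":0,"dy":0,"dz":0.03,"ax":0,"ay":0,"az":0}]' | egrep 'pos|force';python3 -m creep '[{"hand":60,"dx":0,"dy":0,"dz":0.02,"ax":0,"ay":0,"az":0},{"hand":60,"dx":0,"dy":0,"dz":0.02,"ax":0,"ay":0,"az":0}]' | egrep 'pos|force'
```

```text
ee_pos: [0.4309, 0.2623, 0.0052]
contact_force: [0.1, -0.4, 0.9]
grasp_force: 0.0
ee_pos: [0.4313, 0.262, 0.0022]
contact_force: [-0.1, -0.6, 0.4]
grasp_force: 0.0
ee_pos: [0.4309, 0.2616, -0.0004]
contact_force: [-0.0, -0.1, 0.2]
grasp_force: 0.0
```

```bash
python3 -m creep '[{"hand":60,"dx":0,"dy":0,"dz":0.02,"ax":0,"ay":0,"az":0},{"hand":30,"dx":0,"dy":0,"dz":0.02,"ax":0,"ay":0,"az":0},{"hand":30,"dx":0,"dy":0,"dz":0.02,"ax":0,"ay":0,"az":0},{"hand":30,"dx":0,"dy":0,"dz":0.02,"ax":0,"ay":0,"az":0},{"hand":30,"dx":0,"dy":0,"dz":0.02,"ax":0,"ay":0,"az":0}]' 40
```

```text
time: 3.5
ee_pos: [0.4314, 0.262, -0.0012]
ee_rot: [[-0.933, -0.36, 0.001], [-0.36, 0.933, 0.001], [-0.002, 0.0, -1.0]]
contact_force: [-2.0, -0.6, 10.5]
finger_gap: 0.0386
grasp_force: 44.9
```

```bash
python3 -m creep '[{"hand":30,"dx":0,"dy":0,"dz":-0.2,"ax":0,"ay":0,"az":0},{"hand":30,"dx":0,"dy":0,"dz":-0.6,"ax":0,"ay":0,"az":0.04},{"hand":30,"dx":0,"dy":0,"dz":-1,"ax":0,"ay":0,"az":0.074},{"hand":30,"dx":0,"dy":0,"dz":-1,"ax":0,"ay":0,"az":0.074}]'|egrep 'gap|gras';python3 -m creep '[{"hand":30,"dx":0,"dy":-0.4,"dz":-0.5,"ax":0,"ay":0,"az":0},{"hand":30,"dx":0,"dy":-0.9,"dz":-0.9,"ax":0,"ay":0,"az":0},{"hand":30,"dx":0,"dy":-1,"dz":-1,"ax":0,"ay":0,"az":0}]'; python3 -c "
from h import *
to(.5133,-.1378,.1,7.6)
w=camera('wrist');cv2.imwrite('pics/w2.png',w)"
```

```text
finger_gap: 0.0388
grasp_force: 40.7
time: 4.38
ee_pos: [0.4452, 0.1608, 0.1986]
ee_rot: [[-0.991, -0.134, 0.002], [-0.134, 0.991, -0.0], [-0.002, -0.0, -1.0]]
contact_force: [0.8, 0.1, -2.0]
finger_gap: 0.0387
grasp_force: 40.8
d [-0.2729 -3.0499  0.9884] a [-0.0001  0.0007  0.0005] t 4.38
```

View pics/w2.png

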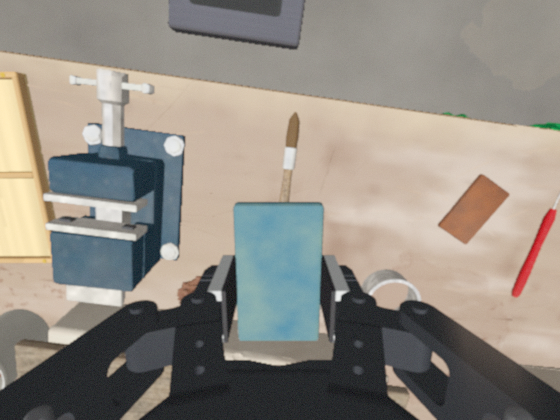

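The tile is held squarely and centrally at (280,270). Next I carry it over the vice.

```bash
python3 -m creep '[{"hand":30,"dx":-0.05,"dy":-0.5,"dz":0,"ax":0,"ay":0,"az":0},{"hand":30,"dx":-0.1,"dy":-1,"dz":0,"ax":0,"ay":0,"az":0}]'|egrep 'pos';python3 -m creep '[{"hand":30,"dx":-0.1,"dy":-0.6,"dz":0,"ax":0,"ay":0,"az":0},{"hand":30,"dx":-0.1,"dy":-1,"dz":0,"ax":0,"ay":0,"az":0}]'|egrep 'pos';python3 -m creep '[{"hand":30,"dx":-0.05,"dy":-0.6,"dz":0,"ax":0,"ay":0,"az":0},{"hand":30,"dx":-0.07,"dy":-1,"dz":0.2,"ax":0,"ay":0,"az":0},{"hand":30,"dx":-0.07,"dy":-1.0,"dz":0.7,"ax":0,"ay":0,"az":0},{"hand":30,"dx":-0.07,"dy":-1.0,"dz":0.7,"ax":0,"ay":0,"az":0}]'; python3 -c "
from h import *
to(.5133,-.1378,.1,7.6)
import pickle
i=camera_info('wrist');pickle.dump(i,open('i3.pkl','wb'))
w=camera('wrist');cv2.imwrite('pics/w3.png',w)"
```

```text
ee_pos: [0.467, 0.0651, 0.1955]
ee_pos: [0.4914, -0.0339, 0.1952]
time: 5.42
ee_pos: [0.5077, -0.1288, 0.1223]
ee_rot: [[-0.991, -0.135, -0.012], [-0.135, 0.991, 0.006], [0.011, 0.007, -1.0]]
contact_force: [0.1, 0.8, -0.9]
finger_gap: 0.0388
grasp_force: 40.8
d [-0.0455 -0.0982  0.2214] a [ 0.0023 -0.0035  0.001 ] t 5.42
```

View pics/w3.png

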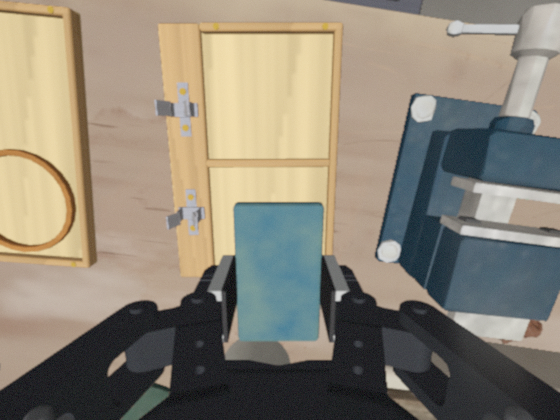

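The tray lies below. Its corners are near (162,25), (342,24) and (181,277). The clip base screws are at (184,88)/(185,130) and (192,193)/(194,232). The tile hangs over the far pocket.

Run:
```python
from h import *
import pickle
I=pickle.load(open('i3.pkl','rb'))
a=p2w(I,[(162,25),(342,24),(181,277)],.014)[:,:2];print(a, "c",(a[1]+a[2])/2)
b=p2w(I,[(184.5,109),(193,212.5)],.012)[:,:2];d=b[1]-b[0];print(b,b.mean(0),np.degrees(np.arctan2(d[1],d[0])),np.linalg.norm(d))
d=a[2]-a[0];print(np.degrees(np.arctan2(d[1],d[0])),np.linalg.norm(d))
to(.5145,-.1378,.03,7.6)
```

```text
[[ 0.3826 -0.2285]
 [ 0.3645 -0.1026]
 [ 0.5759 -0.2043]] c [ 0.4702 -0.1534]
[[ 0.4369 -0.21  ]
 [ 0.5173 -0.1983]] [ 0.4771 -0.2041] 8.318426182578108 0.08127299285844529
7.151154176055502 0.19485063793140728
d [-0.0398 -0.0941  0.9477] a [ 0.0014 -0.0019  0.0012] t 5.47
```

```bash
python3 -m creep '[{"hand":30,"dx":-0.05,"dy":-0.08,"dz":0.5,"ax":0,"ay":0,"az":0},{"hand":30,"dx":-0.05,"dy":-0.08,"dz":0.95,"ax":0,"ay":0,"az":0},{"hand":30,"dx":-0.05,"dy":-0.08,"dz":0.95,"ax":0,"ay":0,"az":0}]'|egrep 'pos|force';python3 -m creep '[{"hand":30,"dx":0,"dy":0,"dz":0.17,"ax":0,"ay":0,"az":0},{"hand":30,"dx":0,"dy":0,"dz":0.17,"ax":0,"ay":0,"az":0}]'|egrep 'pos|force';python3 -m creep '[{"hand":30,"dx":0,"dy":0,"dz":0.03,"ax":0,"ay":0,"az":0},{"hand":30,"dx":0,"dy":0,"dz":0.03,"ax":0,"ay":0,"az":0}]'|egrep 'pos|force'
```

```text
ee_pos: [0.5163, -0.1365, 0.0311]
contact_force: [0.5, -0.5, -0.7]
grasp_force: 40.8
ee_pos: [0.5189, -0.1379, 0.0171]
contact_force: [-0.4, 0.2, 0.0]
grasp_force: 40.8
ee_pos: [0.5185, -0.1383, 0.0136]
contact_force: [0.6, 0.3, -0.8]
grasp_force: 40.8
```

```bash
python3 -m creep '[{"hand":30,"dx":0.02,"dy":0,"dz":0.04,"ax":0,"ay":0,"az":0},{"hand":30,"dx":0.02,"dy":0,"dz":0.05,"ax":0,"ay":0,"az":0}]'|egrep 'pos|force';python3 -m creep '[{"hand":30,"dx":0,"dy":0,"dz":0.02,"ax":0,"ay":0,"az":0},{"hand":30,"dx":0,"dy":0,"dz":0.02,"ax":0,"ay":0,"az":0}]'|egrep 'pos|force';python3 -m creep '[{"hand":55,"dx":0,"dy":0,"dz":0,"ax":0,"ay":0,"az":0},{"hand":55,"dx":0,"dy":0,"dz":0,"ax":0,"ay":0,"az":0},{"hand":55,"dx":0,"dy":0,"dz":-0.3,"ax":0,"ay":0,"az":0},{"hand":55,"dx":0,"dy":0,"dz":-1,"ax":0,"ay":0,"az":0},{"hand":55,"dx":0,"dy":0,"dz":-1,"ax":0,"ay":0,"az":0}]';python3 -c "
from h import *
to(.4365,.3726,.21,-25)
w=camera('wrist');cv2.imwrite('pics/w4.png',w)"
```

```text
ee_pos: [0.5154, -0.1384, 0.0073]
contact_force: [-0.1, -0.2, 0.2]
grasp_force: 40.8
ee_pos: [0.5157, -0.1384, 0.0052]
contact_force: [-0.2, -0.5, 0.0]
grasp_force: 40.8
time: 7.48
ee_pos: [0.519, -0.1397, 0.1099]
ee_rot: [[-0.991, -0.136, 0.009], [-0.136, 0.991, -0.004], [-0.008, -0.005, -1.0]]
contact_force: [1.5, -0.5, -0.5]
finger_gap: 0.055
grasp_force: 0.0
d [ 0.1144  5.1827 -1.0269] a [-0.0007  0.003   0.1822] t 7.47
```

```bash
python3 -m creep '[{"hand":60,"dx":0,"dy":0,"dz":-0.5,"ax":0,"ay":0,"az":0},{"hand":60,"dx":0,"dy":0.2,"dz":-0.9,"ax":0,"ay":0,"az":0},{"hand":60,"dx":0,"dy":0.6,"dz":-0.9,"ax":0,"ay":0,"az":0}]'|egrep 'pos';python3 -m creep '[{"hand":60,"dx":0,"dy":0.5,"dz":0,"ax":0,"ay":0,"az":0},{"hand":60,"dx":0,"dy":1,"dz":0,"ax":0,"ay":0,"az":0}]'|egrep 'pos';python3 -m creep '[{"hand":60,"dx":0,"dy":0.5,"dz":0,"ax":0,"ay":0,"az":0},{"hand":60,"dx":0,"dy":1,"dz":0,"ax":0,"ay":0,"az":0}]'|egrep 'pos';python3 -m creep '[{"hand":60,"dx":0,"dy":0.5,"dz":0,"ax":0,"ay":0,"az":0.0},{"hand":60,"dx":0,"dy":1,"dz":0,"ax":0,"ay":0,"az":0.06}]'|egrep 'pos'; python3 -m creep '[{"hand":60,"dx":0,"dy":0.5,"dz":0.3,"ax":0,"ay":0,"az":0.058},{"hand":60,"dx":0,"dy":1,"dz":0.8,"ax":0,"ay":0,"az":0.116},{"hand":60,"dx":0,"dy":1,"dz":1,"ax":0,"ay":0,"az":0.122},{"hand":60,"dx":0,"dy":1,"dz":1,"ax":0,"ay":0,"az":0.122}]'|egrep 'pos';python3 -c "
from h import *
to(.4365,.3726,.04,-25)"
```

```text
ee_pos: [0.5096, -0.0799, 0.1975]
ee_pos: [0.493, 0.0213, 0.1941]
ee_pos: [0.4794, 0.1205, 0.194]
ee_pos: [0.4662, 0.2176, 0.1939]
ee_pos: [0.4691, 0.3156, 0.0919]
d [0.5301 0.3881 0.5192] a [-0.002  -0.0016  0.0033] t 9.15
```

View pics/w4.png

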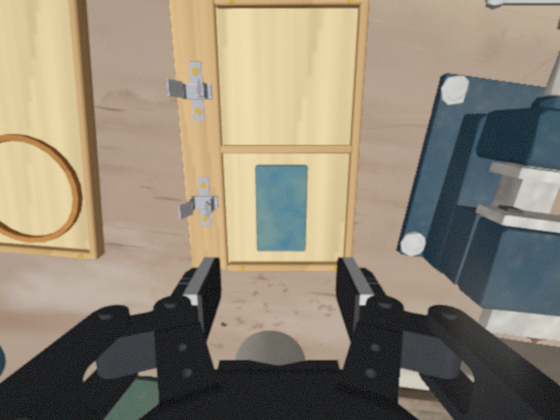

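The glazed tile lies flat in the far pocket at (282,208). Now the bare tile.

```bash
python3 -m creep '[{"hand":60,"dx":0.4,"dy":0.3,"dz":0.2,"ax":0,"ay":0,"az":0.003},{"hand":60,"dx":0.53,"dy":0.39,"dz":0.52,"ax":0,"ay":0,"az":0.003},{"hand":60,"dx":0.53,"dy":0.39,"dz":0.52,"ax":0,"ay":0,"az":0.003}]'|egrep 'pos'; python3 -m creep '[{"hand":60,"dx":0,"dy":0,"dz":0.3,"ax":0,"ay":0,"az":0},{"hand":60,"dx":0,"dy":0,"dz":0.36,"ax":0,"ay":0,"az":0},{"hand":60,"dx":0,"dy":0,"dz":0.36,"ax":0,"ay":0,"az":0}]'|egrep 'pos|force';python3 -c "
from h import *
to(.4365,.3726,-.001,-25)"
```

```text
ee_pos: [0.438, 0.3727, 0.0423]
ee_pos: [0.4407, 0.3731, 0.0085]
contact_force: [-0.7, -0.3, 0.2]
grasp_force: 0.0
d [ 0.0361 -0.023   0.0949] a [ 0.0002  0.0002 -0.0005] t 9.9
```

```bash
python3 -m creep '[{"hand":60,"dx":0.03,"dy":-0.02,"dz":0.05,"ax":0,"ay":0,"az":0},{"hand":60,"dx":0.03,"dy":-0.02,"dz":0.09,"ax":0,"ay":0,"az":0},{"hand":30,"dx":0.03,"dy":-0.02,"dz":0.09,"ax":0,"ay":0,"az":0},{"hand":30,"dx":0.03,"dy":-0.02,"dz":0.09,"ax":0,"ay":0,"az":0},{"hand":30,"dx":0.03,"dy":-0.02,"dz":0.09,"ax":0,"ay":0,"az":0},{"hand":30,"dx":0.03,"dy":-0.02,"dz":0.09,"ax":0,"ay":0,"az":0}]' 40; python3 -m creep '[{"hand":30,"dx":0,"dy":0,"dz":-0.3,"ax":0,"ay":0,"az":0},{"hand":30,"dx":0,"dy":0,"dz":-0.8,"ax":0,"ay":0,"az":-0.058},{"hand":30,"dx":0,"dy":0,"dz":-1,"ax":0,"ay":0,"az":-0.116},{"hand":30,"dx":0,"dy":0,"dz":-1,"ax":0,"ay":0,"az":-0.174},{"hand":30,"dx":0,"dy":0,"dz":-1,"ax":0,"ay":0,"az":-0.181}]'; python3 -c "
from h import *
to(.4208,-.149,.2,7.6)"
```

```text
time: 10.65
ee_pos: [0.4365, 0.3734, -0.0012]
ee_rot: [[-0.906, 0.423, 0.001], [0.423, 0.906, 0.001], [-0.0, 0.001, -1.0]]
contact_force: [-0.0, -0.4, 3.3]
finger_gap: 0.0388
grasp_force: 41.8
time: 11.28
ee_pos: [0.4359, 0.3729, 0.0984]
ee_rot: [[-0.991, -0.13, -0.0], [-0.13, 0.991, -0.0], [0.0, -0.0, -1.0]]
contact_force: [-1.1, 0.4, -0.6]
finger_gap: 0.0389
grasp_force: 40.5
d [ 0.8306 -5.155  -1.0148] a [-0.     -0.0001 -0.0006] t 11.28
```

```bash
python3 -m creep '[{"hand":30,"dx":0.1,"dy":-0.4,"dz":-0.4,"ax":0,"ay":0,"az":0},{"hand":30,"dx":0.17,"dy":-1,"dz":-0.9,"ax":0,"ay":0,"az":0},{"hand":30,"dx":0.17,"dy":-1,"dz":-1,"ax":0,"ay":0,"az":0}]'|egrep 'pos';python3 -m creep '[{"hand":30,"dx":0.1,"dy":-0.5,"dz":0,"ax":0,"ay":0,"az":0},{"hand":30,"dx":0.17,"dy":-1,"dz":0,"ax":0,"ay":0,"az":0}]'|egrep 'pos';python3 -m creep '[{"hand":30,"dx":0.1,"dy":-0.5,"dz":0,"ax":0,"ay":0,"az":0},{"hand":30,"dx":0.17,"dy":-1,"dz":0,"ax":0,"ay":0,"az":0}]'|egrep 'pos';python3 -m creep '[{"hand":30,"dx":0.1,"dy":-0.5,"dz":0,"ax":0,"ay":0,"az":0},{"hand":30,"dx":0.17,"dy":-1,"dz":0,"ax":0,"ay":0,"az":0}]'|egrep 'pos';python3 -m creep '[{"hand":30,"dx":0.1,"dy":-0.5,"dz":0,"ax":0,"ay":0,"az":0},{"hand":30,"dx":0.17,"dy":-1,"dz":0,"ax":0,"ay":0,"az":0},{"hand":30,"dx":0.17,"dy":-1,"dz":0.3,"ax":0,"ay":0,"az":0}]'|egrep 'pos|force'; python3 -c "
from h import *
to(.4208,-.149,.1,7.6)"
```

```text
ee_pos: [0.4325, 0.2696, 0.1998]
ee_pos: [0.4282, 0.1692, 0.1981]
ee_pos: [0.4242, 0.0675, 0.1979]
ee_pos: [0.4205, -0.0338, 0.1979]
ee_pos: [0.4194, -0.1381, 0.1693]
contact_force: [0.3, 0.6, -0.7]
grasp_force: 40.6
d [ 0.0023 -0.1069  0.6935] a [-0.0013  0.0013 -0.0028] t 12.78
```

```bash
python3 -m creep '[{"hand":30,"dx":0,"dy":-0.1,"dz":0.4,"ax":0,"ay":0,"az":0},{"hand":30,"dx":0,"dy":-0.1,"dz":0.9,"ax":0,"ay":0,"az":0},{"hand":30,"dx":0,"dy":-0.1,"dz":1,"ax":0,"ay":0,"az":0},{"hand":30,"dx":0,"dy":-0.1,"dz":1,"ax":0,"ay":0,"az":0}]'|egrep 'pos|force';python3 -c "
from h import *
to(.4208,-.149,.0055,7.6)"
```

```text
ee_pos: [0.4188, -0.1435, 0.0683]
contact_force: [0.3, -0.8, 0.2]
grasp_force: 40.6
d [-0.013  -0.0575  0.6284] a [ 0.0003 -0.0003 -0.0006] t 13.28
```

```bash
python3 -m creep '[{"hand":30,"dx":0,"dy":-0.05,"dz":0.3,"ax":0,"ay":0,"az":0},{"hand":30,"dx":0,"dy":-0.05,"dz":0.55,"ax":0,"ay":0,"az":0},{"hand":30,"dx":0,"dy":-0.05,"dz":0.6,"ax":0,"ay":0,"az":0},{"hand":30,"dx":0,"dy":-0.05,"dz":0.63,"ax":0,"ay":0,"az":0},{"hand":30,"dx":0,"dy":-0.05,"dz":0.63,"ax":0,"ay":0,"az":0}]'|egrep 'pos|force';python3 -m creep '[{"hand":30,"dx":0,"dy":0,"dz":0.01,"ax":0,"ay":0,"az":0},{"hand":30,"dx":0,"dy":0,"dz":0.01,"ax":0,"ay":0,"az":0}]'|egrep 'pos|force'
```

```text
ee_pos: [0.4205, -0.149, 0.0065]
contact_force: [-0.1, 0.3, -0.3]
grasp_force: 40.6
ee_pos: [0.4198, -0.1487, 0.0048]
contact_force: [-0.5, -0.3, -0.6]
grasp_force: 40.7
```

```bash
python3 -m creep '[{"hand":55,"dx":0,"dy":0,"dz":0,"ax":0,"ay":0,"az":0},{"hand":55,"dx":0,"dy":0,"dz":0,"ax":0,"ay":0,"az":0},{"hand":55,"dx":0,"dy":0,"dz":-0.4,"ax":0,"ay":0,"az":0},{"hand":55,"dx":0,"dy":0,"dz":-1,"ax":0,"ay":0,"az":0}]'|egrep 'pos|gap';python3 -m creep '[{"hand":40,"dx":-0.1,"dy":0,"dz":-0.6,"ax":0,"ay":0,"az":0},{"hand":40,"dx":-0.3,"dy":0.4,"dz":-1,"ax":0,"ay":0,"az":0},{"hand":40,"dx":-0.3,"dy":1,"dz":-1,"ax":0,"ay":0,"az":0}]'|egrep 'pos'
python3 -m creep '[{"hand":40,"dx":-0.3,"dy":0.5,"dz":0,"ax":0,"ay":0,"az":0},{"hand":40,"dx":-0.5,"dy":1,"dz":0,"ax":0,"ay":0,"az":0.036}]'|egrep 'pos';python3 -c "
from h import *
to(.4935,.1685,.12,1)"
```

```text
ee_pos: [0.4182, -0.1479, 0.1042]
finger_gap: 0.0549
ee_pos: [0.4404, -0.046, 0.2083]
ee_pos: [0.4733, 0.0619, 0.2049]
d [-0.2172  1.0633  0.8489] a [-0.      0.0005 -0.0007] t 15.28
```

```bash
python3 -m creep '[{"hand":40,"dx":-0.1,"dy":0.5,"dz":0,"ax":0,"ay":0,"az":0},{"hand":40,"dx":-0.22,"dy":1,"dz":0.5,"ax":0,"ay":0,"az":0},{"hand":40,"dx":-0.22,"dy":1,"dz":1,"ax":0,"ay":0,"az":0},{"hand":40,"dx":-0.22,"dy":1,"dz":1,"ax":0,"ay":0,"az":0}]'|egrep 'pos';python3 -c "
from h import *
to(.4935,.1685,.04,1)
import pickle
i=camera_info('wrist');pickle.dump(i,open('i5.pkl','wb'))
w=camera('wrist');cv2.imwrite('pics/w5.png',w)"
```

```text
ee_pos: [0.4888, 0.1606, 0.1009]
d [-0.0548  0.0795  0.6078] a [-0.0006 -0.0033  0.0009] t 15.78
```

View pics/w5.png

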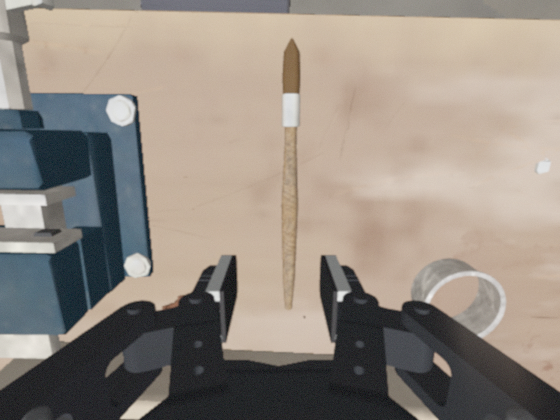

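Run:
```python
from h import *
import pickle
I=pickle.load(open('i5.pkl','rb'))
b=p2w(I,[(291,39),(290.5,127),(288.5,308)],.008)[:,:2];print(b,b[2]-b[0])
print(p2w(I,[(466,308)],.03))
```

```text
[[0.3638 0.1658]
 [0.4208 0.1672]
 [0.5673 0.1701]] [0.2035 0.0043]
[[0.5508 0.3041 0.03  ]]
```

The brush runs from (291,39) to (288,308), which agrees with the estimate. Descend and grip.

```bash
python3 -m creep '[{"hand":40,"dx":-0.05,"dy":0.08,"dz":0.4,"ax":0,"ay":0,"az":0},{"hand":40,"dx":-0.05,"dy":0.08,"dz":0.7,"ax":0,"ay":0,"az":0},{"hand":40,"dx":-0.05,"dy":0.08,"dz":0.8,"ax":0,"ay":0,"az":0},{"hand":40,"dx":-0.05,"dy":0.08,"dz":0.8,"ax":0,"ay":0,"az":0}]'|egrep 'pos';python3 -c "
from h import *
to(.494,.1685,.0025,1.2)"
```

```text
ee_pos: [0.4988, 0.1683, 0.0258]
d [0.0483 0.0026 0.2332] a [ 0.0001  0.0007 -0.0011] t 16.32
```

```bash
python3 -m creep '[{"hand":40,"dx":0.05,"dy":0,"dz":0.15,"ax":0,"ay":0,"az":0},{"hand":40,"dx":0.05,"dy":0,"dz":0.23,"ax":0,"ay":0,"az":0},{"hand":5,"dx":0.05,"dy":0,"dz":0.23,"ax":0,"ay":0,"az":0},{"hand":5,"dx":0.05,"dy":0,"dz":0.23,"ax":0,"ay":0,"az":0},{"hand":5,"dx":0.05,"dy":0,"dz":0.23,"ax":0,"ay":0,"az":0},{"hand":5,"dx":0.05,"dy":0,"dz":0.23,"ax":0,"ay":0,"az":0}]' 80;python3 -m creep '[{"hand":5,"dx":0,"dy":0,"dz":-0.2,"ax":0,"ay":0,"az":0},{"hand":5,"dx":0,"dy":0,"dz":-0.6,"ax":0,"ay":0,"az":-0.02},{"hand":5,"dx":0,"dy":0,"dz":-1,"ax":0,"ay":0,"az":-0.036},{"hand":5,"dx":0,"dy":0,"dz":-1,"ax":0,"ay":0,"az":-0.036}]';python3 -c "
from h import *
to(.4755,-.2053,.2,7.6)"
```

```text
time: 17.08
ee_pos: [0.4936, 0.1687, 0.0026]
ee_rot: [[-1.0, -0.019, 0.002], [-0.019, 1.0, 0.0], [-0.002, 0.0, -1.0]]
contact_force: [-1.3, 0.3, 5.6]
finger_gap: 0.0102
grasp_force: 79.4
time: 17.58
ee_pos: [0.4953, 0.1692, 0.1048]
ee_rot: [[-0.991, -0.131, 0.008], [-0.131, 0.991, 0.002], [-0.008, 0.001, -1.0]]
contact_force: [0.8, 0.5, -1.3]
finger_gap: 0.0106
grasp_force: 78.6
d [ 0.6806 -3.6857 -0.9597] a [ 0.0002  0.0025 -0.0003] t 17.57
```

```bash
python3 -m creep '[{"hand":5,"dx":0,"dy":-0.3,"dz":-0.6,"ax":0,"ay":0,"az":0},{"hand":5,"dx":0.1,"dy":-0.8,"dz":-1,"ax":0,"ay":0,"az":0},{"hand":5,"dx":0.2,"dy":-1,"dz":-1,"ax":0,"ay":0,"az":0}]'|egrep 'pos';python3 -m creep '[{"hand":5,"dx":0.1,"dy":-0.5,"dz":0,"ax":0,"ay":0,"az":0},{"hand":5,"dx":0.2,"dy":-1,"dz":0,"ax":0,"ay":0,"az":0}]'|egrep 'pos';python3 -m creep '[{"hand":5,"dx":0.1,"dy":-0.5,"dz":0,"ax":0,"ay":0,"az":0},{"hand":5,"dx":0.2,"dy":-1,"dz":0,"ax":0,"ay":0,"az":0}]'|egrep 'pos';python3 -m creep '[{"hand":5,"dx":0.06,"dy":-0.4,"dz":0,"ax":0,"ay":0,"az":0},{"hand":5,"dx":0.1,"dy":-0.69,"dz":0.5,"ax":0,"ay":0,"az":0},{"hand":5,"dx":0.1,"dy":-0.69,"dz":0.8,"ax":0,"ay":0,"az":0},{"hand":5,"dx":0.1,"dy":-0.69,"dz":0.8,"ax":0,"ay":0,"az":0},{"hand":5,"dx":0.1,"dy":-0.69,"dz":0.8,"ax":0,"ay":0,"az":0}]'; python3 -c "
from h import *
to(.4755,-.2053,.06,7.6)
import pickle
i=camera_info('wrist');pickle.dump(i,open('i6.pkl','wb'))
w=camera('wrist');cv2.imwrite('pics/w6.png',cv2.resize(w,(800,600),interpolation=cv2.INTER_CUBIC))"
```

```text
ee_pos: [0.4877, 0.0651, 0.2038]
ee_pos: [0.4785, -0.0361, 0.2007]
ee_pos: [0.4718, -0.138, 0.2004]
time: 19.08
ee_pos: [0.4722, -0.2064, 0.122]
ee_rot: [[-0.991, -0.131, 0.001], [-0.131, 0.991, -0.0], [-0.001, -0.0, -1.0]]
contact_force: [0.2, 0.1, 0.9]
finger_gap: 0.0101
grasp_force: 78.7
d [-0.0342  0.0071  0.6197] a [-0.0001  0.0002 -0.0003] t 19.07
```

View pics/w6.png

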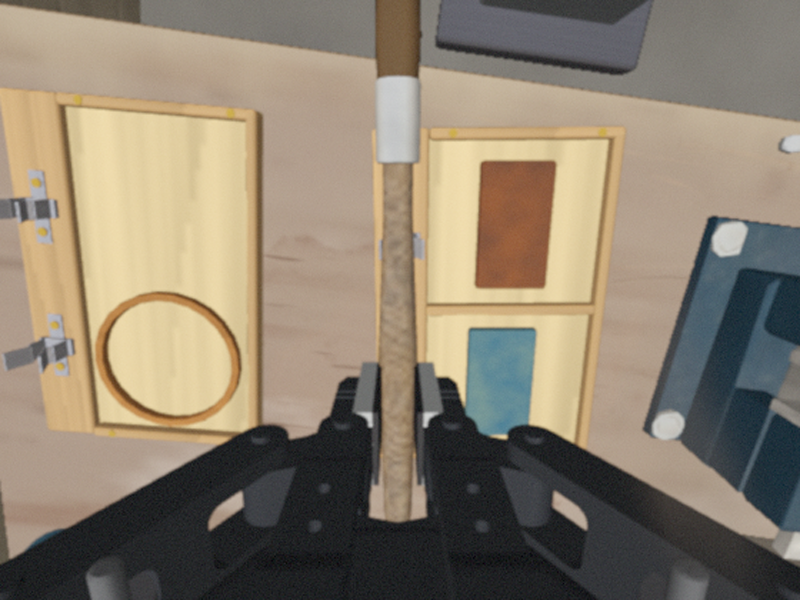

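Both tiles lie flat in their pockets and the brush hangs straight at column 398. The near clip tips show at (381,248) and (424,245). The ring tray's clip screws are at (37,182)/(44,231) and (55,325)/(62,368), with the ring centre at (169,359).

Run:
```python
from h import *
import pickle
I=pickle.load(open('i6.pkl','rb'))
def W(p,z):return p2w(I,[((u+.5)*.7-.5,(v+.5)*.7-.5) for u,v in p],z)[:,:2]
print("near clip tips",W([(381,248),(424,245)],.043),W([(402.5,246)],.043), "expected", tag((-.04,-.051),(.469,-.1545),7.6))
print("brush here z.13",W([(398,170),(398,400)],.127))
a=W([(374,130),(626,128)],.014);print("corners",a, "exp",tag((-.099,-.066),(.469,-.1545),7.6),tag((-.099,.066),(.469,-.1545),7.6))
a=W([(428,303),(600,309)],.014);print("div",a,"exp",tag((0,-.036),(.469,-.1545),7.6),tag((0,.06),(.469,-.1545),7.6))
b=W([(40.5,206.5),(58.5,346.5)],.012);d=b[1]-b[0];print("R clips",b,b.mean(0),np.degrees(np.arctan2(d[1],d[0])),np.linalg.norm(d))
print("ring",W([(169,359)],.013))
```

```text
near clip tips [[ 0.438  -0.2198]
 [ 0.4337 -0.1991]] [[ 0.4356 -0.2095]] expected [ 0.4361 -0.2103]
brush here z.13 [[ 0.4016 -0.2164]
 [ 0.4751 -0.2066]]
corners [[ 0.3821 -0.2314]
 [ 0.364  -0.1023]] exp [ 0.3796 -0.233 ] [ 0.3621 -0.1022]
div [[ 0.4703 -0.1897]
 [ 0.4608 -0.091 ]] exp [ 0.4738 -0.1902] [ 0.4611 -0.095 ]
R clips [[ 0.4447 -0.4072]
 [ 0.5264 -0.4032]] [ 0.4856 -0.4052] 2.795354732515465 0.08174448119624021
ring [[ 0.5253 -0.3377]]
```

```bash
python3 -m creep '[{"hand":5,"dx":-0.035,"dy":0.015,"dz":0.3,"ax":0,"ay":0,"az":0},{"hand":5,"dx":-0.035,"dy":0.015,"dz":0.6,"ax":0,"ay":0,"az":0},{"hand":5,"dx":-0.035,"dy":0.015,"dz":0.65,"ax":0,"ay":0,"az":0},{"hand":5,"dx":-0.035,"dy":0.015,"dz":0.65,"ax":0,"ay":0,"az":0}]'|egrep 'pos|force';python3 -c "
from h import *
to(.4755,-.2045,.0176,7.6)"
```

```text
ee_pos: [0.4758, -0.2047, 0.0576]
contact_force: [-0.5, 1.5, -0.4]
grasp_force: 78.7
d [0.0033 0.0028 0.3997] a [-0.0004  0.0005 -0.0002] t 19.62
```

```bash
python3 -m creep '[{"hand":5,"dx":0,"dy":0,"dz":0.08,"ax":0,"ay":0,"az":0},{"hand":5,"dx":0,"dy":0,"dz":0.16,"ax":0,"ay":0,"az":0},{"hand":5,"dx":0,"dy":0,"dz":0.16,"ax":0,"ay":0,"az":0}]'|egrep 'pos|force';python3 -m creep '[{"hand":5,"dx":0,"dy":0,"dz":0.04,"ax":0,"ay":0,"az":0},{"hand":5,"dx":0,"dy":0,"dz":0.08,"ax":0,"ay":0,"az":0},{"hand":5,"dx":0,"dy":0,"dz":0.08,"ax":0,"ay":0,"az":0}]'|egrep 'pos|force'
```

```text
ee_pos: [0.4745, -0.2042, 0.04]
contact_force: [0.8, 0.1, -0.3]
grasp_force: 78.7
ee_pos: [0.475, -0.2044, 0.0322]
contact_force: [1.1, 1.2, -0.9]
grasp_force: 78.6
```

```bash
for i in 1; do python3 -m creep '[{"hand":5,"dx":0,"dy":0,"dz":0.05,"ax":0,"ay":0,"az":0},{"hand":5,"dx":0,"dy":0,"dz":0.05,"ax":0,"ay":0,"az":0}]'|egrep 'pos|contact_force'; done;python3 -m creep '[{"hand":5,"dx":0,"dy":0,"dz":0.05,"ax":0,"ay":0,"az":0},{"hand":5,"dx":0,"dy":0,"dz":0.05,"ax":0,"ay":0,"az":0}]'|egrep 'pos|contact_force';python3 -m creep '[{"hand":5,"dx":0,"dy":0,"dz":0.03,"ax":0,"ay":0,"az":0},{"hand":5,"dx":0,"dy":0,"dz":0.03,"ax":0,"ay":0,"az":0}]'|egrep 'pos|contact_force'
```

```text
ee_pos: [0.4748, -0.2043, 0.027]
contact_force: [0.0, 1.5, -1.8]
ee_pos: [0.4747, -0.2043, 0.022]
contact_force: [-0.3, 0.7, -0.6]
ee_pos: [0.4745, -0.2042, 0.0189]
contact_force: [0.0, 0.0, -2.0]
```

```bash
python3 -m creep '[{"hand":5,"dx":0,"dy":0,"dz":0.02,"ax":0,"ay":0,"az":0},{"hand":5,"dx":0,"dy":0,"dz":0.02,"ax":0,"ay":0,"az":0}]'|egrep 'pos|contact_force';python3 -m creep '[{"hand":5,"dx":0,"dy":0,"dz":0.01,"ax":0,"ay":0,"az":0},{"hand":5,"dx":0,"dy":0,"dz":0.01,"ax":0,"ay":0,"az":0}]'|egrep 'pos|contact_force';python3 -c "
from h import *
w=camera('wrist');cv2.imwrite('pics/w7.png',w)"
```

```text
ee_pos: [0.4747, -0.2043, 0.0176]
contact_force: [-1.2, 1.8, 1.2]
ee_pos: [0.4747, -0.2043, 0.0175]
contact_force: [-2.6, 3.2, 9.4]
```

View pics/w7.png

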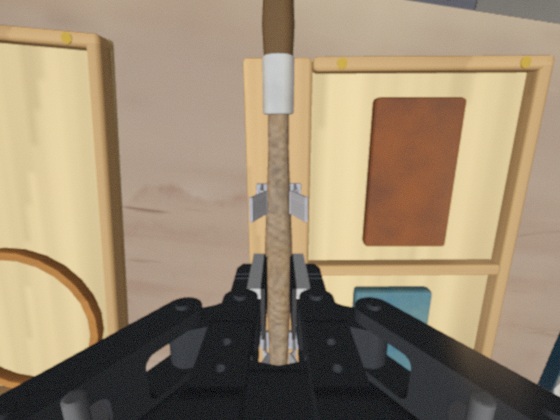

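The handle sits between both clips' leaves at (277,200) and (280,345), bottomed with a firm 9 N. I'll press slightly more, release and back off.

```bash
python3 -m creep '[{"hand":5,"dx":0,"dy":0,"dz":0.01,"ax":0,"ay":0,"az":0},{"hand":5,"dx":0,"dy":0,"dz":0.01,"ax":0,"ay":0,"az":0}]'|egrep 'pos|contact_force';python3 -m creep '[{"hand":35,"dx":0,"dy":0,"dz":-0.01,"ax":0,"ay":0,"az":0},{"hand":35,"dx":0,"dy":0,"dz":-0.01,"ax":0,"ay":0,"az":0},{"hand":35,"dx":0,"dy":0,"dz":-0.3,"ax":0,"ay":0,"az":0},{"hand":35,"dx":0,"dy":0,"dz":-1,"ax":0,"ay":0,"az":0},{"hand":35,"dx":0,"dy":0,"dz":-1,"ax":0,"ay":0,"az":0}]';python3 -c "
from h import *
w=camera('wrist');cv2.imwrite('pics/w8.png',w)
to(.549,.3025,.2,2.5)"
```

```text
ee_pos: [0.4747, -0.2043, 0.0175]
contact_force: [-4.6, 3.0, 17.7]
time: 22.55
ee_pos: [0.4778, -0.2063, 0.1193]
ee_rot: [[-0.991, -0.131, 0.008], [-0.131, 0.991, -0.005], [-0.007, -0.006, -1.0]]
contact_force: [-1.0, 0.3, -0.1]
finger_gap: 0.0349
grasp_force: 0.0
d [-1.3863  4.9398 -0.8305] a [-0.0012  0.0016  0.028 ] t 22.6
```

View pics/w8.png

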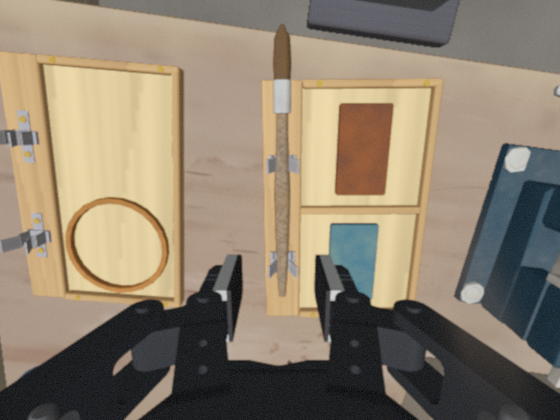

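Run:
```python
from h import *
I=camera_info('wrist')
b=p2w(I,[(282,111),(282,297)],.024)[:,:2]
d=b[1]-b[0];print(b,b.mean(0),np.linalg.norm(d),np.degrees(np.arctan2(d[1],d[0])))
c=p2w(I,[(282,163),(284,261)],.04)[:,:2];print(c,c.mean(0))
print(p2w(I,[(116,245)],.013), p2w(I,[(25,136),(38.5,238)],.012))
```

```text
[[ 0.3998 -0.2142]
 [ 0.5471 -0.1941]] [ 0.4735 -0.2041] 0.14864769567090116 7.763624296479115
[[ 0.4343 -0.2096]
 [ 0.5071 -0.1982]] [ 0.4707 -0.2039]
[[ 0.5236 -0.3375  0.013 ]] [[ 0.4433 -0.4063  0.012 ]
 [ 0.5264 -0.4023  0.012 ]]
```

Run:
```python
from h import *
print(manip.state()["joint_positions"]); to(.549,.3025,.2,0)
I=camera_info("top")
print(p2w(I,[(268*.7,265*.7),(445*.7,262*.7)],.03))
```

```text
[-0.5413  0.2814  1.8016  0.      1.0522 -2.2437]
d [-1.3863  4.9398 -0.8305] a [-0.0012  0.0017  0.0419] t 22.6
[[ 0.6211  0.328   0.03  ]
 [ 0.6209 -0.0792  0.03  ]]
```

```bash
python3 -m creep '[{"hand":85,"dx":0,"dy":0,"dz":-0.5,"ax":0,"ay":0,"az":0},{"hand":85,"dx":0,"dy":0.5,"dz":-0.8,"ax":0,"ay":0,"az":0},{"hand":85,"dx":0,"dy":1,"dz":-0.8,"ax":0,"ay":0,"az":0}]'|egrep 'pos';python3 -m creep '[{"hand":85,"dx":-0.1,"dy":0.5,"dz":0,"ax":0,"ay":0,"az":0},{"hand":85,"dx":-0.35,"dy":1,"dz":0,"ax":0,"ay":0,"az":0}]'|egrep 'pos';python3 -m creep '[{"hand":85,"dx":-0.15,"dy":0.5,"dz":0,"ax":0,"ay":0,"az":0},{"hand":85,"dx":-0.35,"dy":1,"dz":0,"ax":0,"ay":0,"az":0}]'|egrep 'pos';python3 -m creep '[{"hand":85,"dx":-0.1,"dy":0.4,"dz":0,"ax":0,"ay":0,"az":0.058},{"hand":85,"dx":-0.35,"dy":0.8,"dz":0,"ax":0,"ay":0,"az":0.116},{"hand":85,"dx":-0.35,"dy":1,"dz":0,"ax":0,"ay":0,"az":0.174},{"hand":85,"dx":-0.35,"dy":1,"dz":0,"ax":0,"ay":0,"az":0.232},{"hand":85,"dx":-0.35,"dy":1,"dz":0,"ax":0,"ay":0,"az":0.29}]'|egrep 'pos';python3 -c "
from h import *
to(.549,.3025,.12,-45)"
```

```text
ee_pos: [0.4628, -0.1051, 0.1963]
ee_pos: [0.4819, -0.0003, 0.194]
ee_pos: [0.5042, 0.1036, 0.1937]
ee_pos: [0.5256, 0.2061, 0.1931]
d [0.5144 0.85   0.7294] a [-0.0011 -0.0006  0.0003] t 24.1
```

```bash
python3 -m creep '[{"hand":85,"dx":0.3,"dy":0.5,"dz":0.2,"ax":0,"ay":0,"az":0},{"hand":85,"dx":0.51,"dy":0.85,"dz":0.6,"ax":0,"ay":0,"az":0},{"hand":85,"dx":0.51,"dy":0.85,"dz":0.73,"ax":0,"ay":0,"az":0},{"hand":85,"dx":0.51,"dy":0.85,"dz":0.73,"ax":0,"ay":0,"az":0}]'|egrep 'pos';python3 -c "
from h import *
to(.549,.3025,.05,-45)
w=camera('wrist');cv2.imwrite('pics/w9.png',w)"
```

```text
ee_pos: [0.5483, 0.3011, 0.1197]
d [0.0034 0.0188 0.6966] a [-0.0018 -0.0006  0.002 ] t 24.6
```

View pics/w9.png

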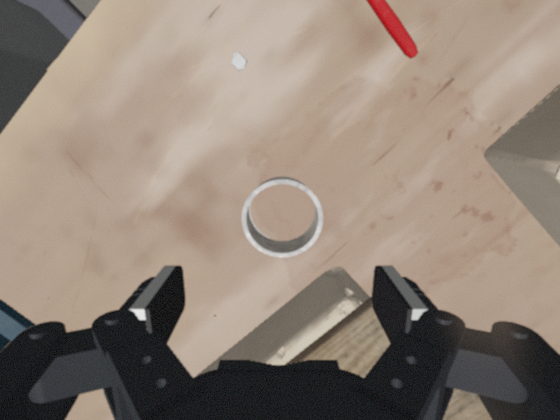

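The cutter rim is centred at (283,217) and the board corner is near (340,270). I'll compute both positions.

Run:
```python
from h import *
I=camera_info('wrist')
print(p2w(I,[(283,217)],.03),p2w(I,[(340,268),(370,300)],.03),p2w(I,[(407,50)],.008))
to(.549,.3025,.05,-45)
c=p2w(I,[(283,217)],.03)[0]; to(c[0],c[1],.05,-45)
```

```text
[[0.5517 0.3033 0.03  ]] [[0.6145 0.306  0.03  ]
 [0.6537 0.3044 0.03  ]] [[0.5293 0.4525 0.008 ]]
d [0.0113 0.0096 0.7139] a [-0.0009 -0.0002  0.0018] t 24.65
d [-0.0028  0.0341  0.7139] a [-0.0009 -0.0002  0.0018] t 24.65
```

```bash
python3 -m creep '[{"hand":85,"dx":0,"dy":0.025,"dz":0.4,"ax":0,"ay":0,"az":0},{"hand":85,"dx":0,"dy":0.025,"dz":0.8,"ax":0,"ay":0,"az":0},{"hand":85,"dx":0,"dy":0.025,"dz":0.9,"ax":0,"ay":0,"az":0},{"hand":85,"dx":0,"dy":0.025,"dz":0.9,"ax":0,"ay":0,"az":0}]'|egrep 'pos|contact_f';python3 -c "
from h import *
to(.5505,.303,.008,-45)"
```

```text
ee_pos: [0.5523, 0.3034, 0.0334]
contact_force: [0.2, 0.0, 0.2]
d [ 0.0099 -0.0162  0.2535] a [0.0003 0.0001 0.0016] t 25.15
```

```bash
python3 -m creep '[{"hand":85,"dx":0.01,"dy":-0.015,"dz":0.15,"ax":0,"ay":0,"az":0},{"hand":85,"dx":0.01,"dy":-0.015,"dz":0.25,"ax":0,"ay":0,"az":0},{"hand":50,"dx":0.01,"dy":-0.015,"dz":0.25,"ax":0,"ay":0,"az":0},{"hand":50,"dx":0.01,"dy":-0.015,"dz":0.25,"ax":0,"ay":0,"az":0},{"hand":50,"dx":0.01,"dy":-0.015,"dz":0.25,"ax":0,"ay":0,"az":0},{"hand":50,"dx":0.01,"dy":-0.015,"dz":0.25,"ax":0,"ay":0,"az":0}]' 40;python3 -m creep '[{"hand":50,"dx":0,"dy":0,"dz":-0.3,"ax":0,"ay":0,"az":0},{"hand":50,"dx":0,"dy":0,"dz":-0.8,"ax":0,"ay":0,"az":0},{"hand":50,"dx":0,"dy":0,"dz":-1,"ax":0,"ay":0,"az":0},{"hand":50,"dx":0,"dy":0,"dz":-1,"ax":0,"ay":0,"az":0}]';python3 -c "
from h import *
w=camera('wrist');cv2.imwrite('pics/w10.png',w)
to(.525,-.3385,.2,-45)"
```

```text
time: 25.9
ee_pos: [0.55, 0.3036, 0.0082]
ee_rot: [[-0.711, 0.703, 0.0], [0.703, 0.711, 0.0], [-0.0, 0.0, -1.0]]
contact_force: [-1.7, -1.2, 5.5]
finger_gap: 0.0578
grasp_force: 42.2
time: 26.4
ee_pos: [0.5515, 0.3043, 0.1093]
ee_rot: [[-0.711, 0.703, 0.005], [0.703, 0.711, 0.002], [-0.002, 0.005, -1.0]]
contact_force: [-0.1, -0.3, -1.2]
finger_gap: 0.0578
grasp_force: 42.8
d [-4.335  -4.7445 -0.9287] a [0.0005 0.0001 0.0019] t 26.45
```

View pics/w10.png

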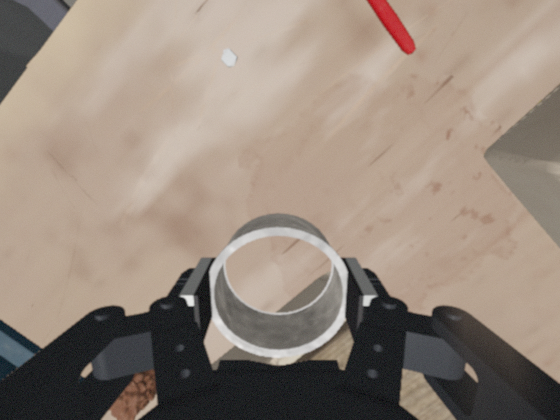

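The cutter is gripped level and centred at (279,290). I'll carry it to the ring tray.

```bash
python3 -m creep '[{"hand":50,"dx":0,"dy":-0.1,"dz":-0.6,"ax":0,"ay":0,"az":0},{"hand":50,"dx":-0.4,"dy":-0.5,"dz":-1,"ax":0,"ay":0,"az":0},{"hand":50,"dx":-0.8,"dy":-1,"dz":-1,"ax":0,"ay":0,"az":0}]'|egrep 'pos';python3 -m creep '[{"hand":50,"dx":-0.4,"dy":-0.4,"dz":0,"ax":0,"ay":0,"az":0},{"hand":50,"dx":-0.8,"dy":-0.8,"dz":0,"ax":0,"ay":0,"az":0},{"hand":50,"dx":-0.9,"dy":-1,"dz":0,"ax":0,"ay":0,"az":0}]'|egrep 'pos';python3 -m creep '[{"hand":50,"dx":-0.4,"dy":-0.4,"dz":0,"ax":0,"ay":0,"az":0},{"hand":50,"dx":-0.8,"dy":-0.8,"dz":0,"ax":0,"ay":0,"az":0},{"hand":50,"dx":-0.9,"dy":-1,"dz":0,"ax":0,"ay":0,"az":0}]'|egrep 'pos';python3 -m creep '[{"hand":50,"dx":-0.4,"dy":-0.4,"dz":0,"ax":0,"ay":0,"az":0},{"hand":50,"dx":-0.8,"dy":-0.8,"dz":0,"ax":0,"ay":0,"az":0},{"hand":50,"dx":-0.9,"dy":-1,"dz":0,"ax":0,"ay":0,"az":0}]'|egrep 'pos';python3 -c "
from h import *
to(.525,-.3385,.1,-45)"
```

```text
ee_pos: [0.539, 0.1832, 0.2083]
ee_pos: [0.5303, 0.0459, 0.205]
ee_pos: [0.5242, -0.0884, 0.2048]
ee_pos: [0.518, -0.2228, 0.2046]
d [-0.8674 -0.7697  1.045 ] a [-0.0004 -0.0007  0.0011] t 27.95
```

I've now viewed 15 pictures, one over the limit of 14. I'll view no more and rely on numbers from here on.

```bash
python3 -m creep '[{"hand":50,"dx":-0.4,"dy":-0.4,"dz":0.1,"ax":0,"ay":0,"az":0},{"hand":50,"dx":-0.8,"dy":-0.7,"dz":0.4,"ax":0,"ay":0,"az":0.04},{"hand":50,"dx":-0.87,"dy":-0.77,"dz":0.9,"ax":0,"ay":0,"az":0.083},{"hand":50,"dx":-0.87,"dy":-0.77,"dz":1,"ax":0,"ay":0,"az":0.083},{"hand":50,"dx":-0.87,"dy":-0.77,"dz":1,"ax":0,"ay":0,"az":0.083}]';python3 -c "
from h import *
to(.5245,-.3385,.0145,-60)"
```

```text
time: 28.58
ee_pos: [0.5257, -0.3346, 0.1059]
ee_rot: [[-0.508, 0.861, -0.002], [0.861, 0.508, 0.002], [0.003, -0.001, -1.0]]
contact_force: [0.7, -0.1, 0.6]
finger_gap: 0.0573
grasp_force: 43.1
d [-0.0304 -0.0289  0.9136] a [-0.0002 -0.001   0.0029] t 28.57
```

```bash
python3 -m creep '[{"hand":50,"dx":-0.03,"dy":-0.03,"dz":0.3,"ax":0,"ay":0,"az":0},{"hand":50,"dx":-0.03,"dy":-0.03,"dz":0.65,"ax":0,"ay":0,"az":0},{"hand":50,"dx":-0.03,"dy":-0.03,"dz":0.7,"ax":0,"ay":0,"az":0},{"hand":50,"dx":-0.03,"dy":-0.03,"dz":0.7,"ax":0,"ay":0,"az":0}]'|egrep 'contact|pos';python3 -c "
from h import *
to(.5245,-.3385,.0145,-60)"
```

```text
ee_pos: [0.5263, -0.34, 0.0388]
contact_force: [1.0, -1.6, -0.5]
d [ 0.0222 -0.0081  0.2427] a [0.0003 0.0007 0.0027] t 29.07
```

```bash
python3 -m creep '[{"hand":50,"dx":0.02,"dy":-0.01,"dz":0.15,"ax":0,"ay":0,"az":0},{"hand":50,"dx":0.02,"dy":-0.01,"dz":0.22,"ax":0,"ay":0,"az":0},{"hand":50,"dx":0.02,"dy":-0.01,"dz":0.22,"ax":0,"ay":0,"az":0}]'|egrep 'contact|pos';python3 -m creep '[{"hand":50,"dx":0,"dy":0,"dz":0.015,"ax":0,"ay":0,"az":0},{"hand":50,"dx":0,"dy":0,"dz":0.015,"ax":0,"ay":0,"az":0}]'|egrep 'contact|pos'; python3 -m creep '[{"hand":50,"dx":0,"dy":0,"dz":0.01,"ax":0,"ay":0,"az":0},{"hand":50,"dx":0,"dy":0,"dz":0.01,"ax":0,"ay":0,"az":0}]'|egrep 'contact|pos'
```

```text
ee_pos: [0.5231, -0.3385, 0.0147]
contact_force: [0.7, 0.3, -0.7]
ee_pos: [0.5234, -0.3388, 0.0142]
contact_force: [-0.7, 0.6, 4.0]
ee_pos: [0.5234, -0.3388, 0.0142]
contact_force: [-1.9, 2.5, 9.6]
```

```bash
python3 -m creep '[{"hand":80,"dx":0,"dy":0,"dz":0,"ax":0,"ay":0,"az":0},{"hand":80,"dx":0,"dy":0,"dz":0,"ax":0,"ay":0,"az":0},{"hand":80,"dx":0,"dy":0,"dz":0,"ax":0,"ay":0,"az":0},{"hand":80,"dx":0,"dy":0,"dz":-0.3,"ax":0,"ay":0,"az":0},{"hand":80,"dx":0,"dy":0,"dz":-0.9,"ax":0,"ay":0,"az":0},{"hand":80,"dx":0,"dy":0,"dz":-1,"ax":0,"ay":0,"az":0}]';python3 - <<'E'
from h import *
I=camera_info('wrist');w=camera('wrist');cv2.imwrite('pics/w11.png',w)
g=cv2.medianBlur(cv2.cvtColor(w,cv2.COLOR_BGR2GRAY),5)
for c in cv2.HoughCircles(g,cv2.HOUGH_GRADIENT,1,8,param1=100,param2=25,minRadius=30,maxRadius=75)[0][:6]:
    print(c,p2w(I,[c[:2]],.036),p2w(I,[c[:2]],.013), "rim dia@.036",2*c[2]/318.5*(I['origin'][2]-.036))
to(.49,.455,.2,0)
E
```

```text
time: 30.7
ee_pos: [0.5257, -0.3406, 0.1169]
ee_rot: [[-0.506, 0.862, 0.007], [0.862, 0.506, -0.005], [-0.008, 0.003, -1.0]]
contact_force: [0.5, 0.3, 0.1]
finger_gap: 0.0805
grasp_force: 0.0
[282.5 207.5  51.2] [[ 0.5238 -0.3309  0.036 ]] [[ 0.5273 -0.3361  0.013 ]] rim dia@.036 0.07201546734762829
[265.5 197.5  63.3] [[ 0.5094 -0.3307  0.036 ]] [[ 0.5114 -0.3358  0.013 ]] rim dia@.036 0.08903474277543959
[282.5 216.5  52.2] [[ 0.5273 -0.3368  0.036 ]] [[ 0.5311 -0.3425  0.013 ]] rim dia@.036 0.07342202030477844
[297.5 215.5  63.2] [[ 0.5364 -0.3305  0.036 ]] [[ 0.5412 -0.3357  0.013 ]] rim dia@.036 0.08889409615790592
[273.5 201.5  61.2] [[ 0.5159 -0.3303  0.036 ]] [[ 0.5186 -0.3354  0.013 ]] rim dia@.036 0.08608099024360563
[290.5 203.5  55.6] [[ 0.5273 -0.3254  0.036 ]] [[ 0.5311 -0.33    0.013 ]] rim dia@.036 0.07820429234845999
d [ 7.0293  3.7236 -0.8737] a [-0.0004  0.0022 -0.3311] t 30.75
```

```bash
python3 -m creep '[{"hand":40,"dx":0,"dy":0,"dz":-0.5,"ax":0,"ay":0,"az":-0.05},{"hand":40,"dx":0,"dy":0,"dz":-0.9,"ax":0,"ay":0,"az":-0.108},{"hand":40,"dx":0.3,"dy":0.1,"dz":-0.9,"ax":0,"ay":0,"az":-0.166},{"hand":40,"dx":0.6,"dy":0.2,"dz":-0.9,"ax":0,"ay":0,"az":-0.224},{"hand":40,"dx":1,"dy":0.4,"dz":-0.9,"ax":0,"ay":0,"az":-0.282},{"hand":40,"dx":1,"dy":0.5,"dz":-0.9,"ax":0,"ay":0,"az":-0.314}]';python3 -c "
from h import *
to(.4755,.4553,.1,-3.4)"
```

```text
time: 31.5
ee_pos: [0.5139, -0.2237, 0.201]
ee_rot: [[-0.999, 0.048, -0.004], [0.048, 0.999, 0.003], [0.004, 0.003, -1.0]]
contact_force: [1.0, 0.6, -0.8]
finger_gap: 0.0399
grasp_force: 0.0
d [0.7056 6.7609 1.0334] a [ 0.001  -0.0013  0.0036] t 31.5
```

```bash
python3 -m creep '[{"hand":40,"dx":0.05,"dy":0.5,"dz":0,"ax":0,"ay":0,"az":0},{"hand":40,"dx":0.1,"dy":1,"dz":0,"ax":0,"ay":0,"az":0}]'|grep pos;python3 -m creep '[{"hand":40,"dx":0.05,"dy":0.5,"dz":0,"ax":0,"ay":0,"az":0},{"hand":40,"dx":0.1,"dy":1,"dz":0,"ax":0,"ay":0,"az":0}]'|grep pos;python3 -m creep '[{"hand":40,"dx":0.05,"dy":0.5,"dz":0,"ax":0,"ay":0,"az":0},{"hand":40,"dx":0.1,"dy":1,"dz":0,"ax":0,"ay":0,"az":0}]'|grep pos;python3 -m creep '[{"hand":40,"dx":0.05,"dy":0.5,"dz":0,"ax":0,"ay":0,"az":0},{"hand":40,"dx":0.1,"dy":1,"dz":0,"ax":0,"ay":0,"az":0}]'|grep pos;python3 -m creep '[{"hand":40,"dx":0.05,"dy":0.5,"dz":0,"ax":0,"ay":0,"az":0},{"hand":40,"dx":0.1,"dy":1,"dz":0,"ax":0,"ay":0,"az":0}]'|grep pos;python3 -m creep '[{"hand":40,"dx":0.05,"dy":0.5,"dz":0,"ax":0,"ay":0,"az":0},{"hand":40,"dx":0.1,"dy":1,"dz":0.4,"ax":0,"ay":0,"az":0}]'|grep pos;python3 -m creep '[{"hand":40,"dx":0.1,"dy":0.5,"dz":0.3,"ax":0,"ay":0,"az":0},{"hand":40,"dx":0.1,"dy":0.75,"dz":0.6,"ax":0,"ay":0,"az":0},{"hand":40,"dx":0.1,"dy":0.75,"dz":0.6,"ax":0,"ay":0,"az":0},{"hand":40,"dx":0.1,"dy":0.75,"dz":0.6,"ax":0,"ay":0,"az":0}]'|grep pos
python3 - <<'E'
from h import *
to(.4755,.4553,.03,-3.4)
I=camera_info('wrist');w=camera('wrist').astype(int);cv2.imwrite('pics/w12.png',w)
b,g,r=w[...,0],w[...,1],w[...,2]
m=((r>110)&(r>2*g)&(r>2*b)).astype(np.uint8)
n,l,s,c=cv2.connectedComponentsWithStats(m)
for i in range(1,n):
    if s[i,4]>150:
        ys,xs=np.nonzero(l==i);print(s[i],c[i])
        (cx,cy),(a,bb),an=cv2.minAreaRect(np.c_[xs,ys].astype(np.float32));bx=cv2.boxPoints(((cx,cy),(a,bb),an));print((a,bb));print(p2w(I,bx,.008)[:,:2],p2w(I,[c[i]],.008))
E
```

```text
ee_pos: [0.5103, -0.1254, 0.2007]
ee_pos: [0.5055, -0.0247, 0.2009]
ee_pos: [0.5009, 0.0756, 0.201]
ee_pos: [0.4963, 0.1759, 0.201]
ee_pos: [0.4917, 0.2761, 0.2008]
ee_pos: [0.4896, 0.3766, 0.1646]
ee_pos: [0.4821, 0.4484, 0.1032]
d [0.0689 0.0665 0.7321] a [-0.0005 -0.0003  0.0018] t 33.5
[ 284  141   13  136 1411] [289.5351 207.5748]
(11.24552059173584, 134.9736328125)
[[0.5338 0.4492]
 [0.4254 0.4558]
 [0.4259 0.4641]
 [0.5344 0.4584]] [[0.4759 0.4569 0.008 ]][ WARN:0@0.429] global loadsave.cpp:1063 imwrite_ Unsupported depth image for selected encoder is fallbacked to CV_8U.
```

The red blob gives the handle from x 0.4257 to 0.534 (109 mm), so its middle is at about (0.479, 0.4565) with yaw −3.3°.

```bash
python3 -m creep '[{"hand":40,"dx":0.03,"dy":0.08,"dz":0.4,"ax":0,"ay":0,"az":0},{"hand":40,"dx":0.03,"dy":0.08,"dz":0.75,"ax":0,"ay":0,"az":0},{"hand":40,"dx":0.03,"dy":0.08,"dz":0.8,"ax":0,"ay":0,"az":0},{"hand":40,"dx":0.03,"dy":0.08,"dz":0.8,"ax":0,"ay":0,"az":0}]'|grep pos;python3 -c "
from h import *
to(.4785,.4565,.0028,-3.3)"
```

```text
ee_pos: [0.4807, 0.4573, 0.0252]
d [ 0.0219 -0.0093  0.2237] a [0.0004 0.0005 0.0009] t 34.05
```

```bash
python3 -m creep '[{"hand":40,"dx":0.02,"dy":-0.01,"dz":0.15,"ax":0,"ay":0,"az":0},{"hand":40,"dx":0.02,"dy":-0.01,"dz":0.22,"ax":0,"ay":0,"az":0},{"hand":3,"dx":0.02,"dy":-0.01,"dz":0.22,"ax":0,"ay":0,"az":0},{"hand":3,"dx":0.02,"dy":-0.01,"dz":0.22,"ax":0,"ay":0,"az":0},{"hand":3,"dx":0.02,"dy":-0.01,"dz":0.22,"ax":0,"ay":0,"az":0},{"hand":3,"dx":0.02,"dy":-0.01,"dz":0.22,"ax":0,"ay":0,"az":0}]' 80;python3 -m creep '[{"hand":3,"dx":0,"dy":0,"dz":-0.2,"ax":0,"ay":0,"az":0},{"hand":3,"dx":0,"dy":0,"dz":-0.7,"ax":0,"ay":0,"az":-0.015},{"hand":3,"dx":0,"dy":0,"dz":-1,"ax":0,"ay":0,"az":-0.032},{"hand":3,"dx":0,"dy":0,"dz":-1,"ax":0,"ay":0,"az":-0.032}]';python3 - <<'E'
from h import *
to(.484,-.405,.2,2.5)
I=camera_info('wrist');w=camera('wrist');cv2.imwrite('pics/w13.png',w)
b,g,r=[w[...,k].astype(int) for k in range(3)]
m=((r>100)&(r>2*g)&(r>2*b)).astype(np.uint8)
n,l,s,c=cv2.connectedComponentsWithStats(m)
for i in range(1,n):
    if s[i,4]>300: print(s[i],c[i])
E
```

```text
time: 34.8
ee_pos: [0.4778, 0.4568, 0.002]
ee_rot: [[-0.999, 0.054, 0.001], [0.054, 0.999, 0.001], [-0.001, 0.001, -1.0]]
contact_force: [0.1, -0.5, 1.1]
finger_gap: 0.0075
grasp_force: 79.1
time: 35.3
ee_pos: [0.4793, 0.4579, 0.1049]
ee_rot: [[-0.999, -0.046, 0.005], [-0.046, 0.999, 0.004], [-0.005, 0.004, -1.0]]
contact_force: [-0.0, -0.4, -1.3]
finger_gap: 0.0076
grasp_force: 79.1
d [ 0.3485 -8.6182 -0.987 ] a [0.0012 0.0017 0.0009] t 35.3
[ 267  165   22  201 3623] [277.8929 263.4229]
[366 208  65  93 683] [382.4685 241.2269]
```

```bash
python3 -m creep '[{"hand":3,"dx":0,"dy":-0.3,"dz":-0.5,"ax":0,"ay":0,"az":0},{"hand":3,"dx":0,"dy":-0.7,"dz":-0.9,"ax":0,"ay":0,"az":0},{"hand":3,"dx":0,"dy":-1,"dz":-1,"ax":0,"ay":0,"az":0}]'|grep pos
python3 -m creep '[{"hand":3,"dx":0,"dy":-0.5,"dz":0,"ax":0,"ay":0,"az":0},{"hand":3,"dx":0.05,"dy":-1,"dz":0,"ax":0,"ay":0,"az":0}]'|grep pos
python3 -m creep '[{"hand":3,"dx":0,"dy":-0.5,"dz":0,"ax":0,"ay":0,"az":0},{"hand":3,"dx":0.05,"dy":-1,"dz":0,"ax":0,"ay":0,"az":0}]'|grep pos
python3 -m creep '[{"hand":3,"dx":0,"dy":-0.5,"dz":0,"ax":0,"ay":0,"az":0},{"hand":3,"dx":0.05,"dy":-1,"dz":0,"ax":0,"ay":0,"az":0}]'|grep pos
python3 -m creep '[{"hand":3,"dx":0,"dy":-0.5,"dz":0,"ax":0,"ay":0,"az":0},{"hand":3,"dx":0.05,"dy":-1,"dz":0,"ax":0,"ay":0,"az":0}]'|grep pos
python3 -m creep '[{"hand":3,"dx":0,"dy":-0.5,"dz":0,"ax":0,"ay":0,"az":0},{"hand":3,"dx":0.05,"dy":-1,"dz":0,"ax":0,"ay":0,"az":0}]'|grep pos
python3 -m creep '[{"hand":3,"dx":0,"dy":-0.5,"dz":0,"ax":0,"ay":0,"az":0},{"hand":3,"dx":0.05,"dy":-1,"dz":0,"ax":0,"ay":0,"az":0}]'|grep pos
python3 -m creep '[{"hand":3,"dx":0,"dy":-0.5,"dz":0,"ax":0,"ay":0,"az":0},{"hand":3,"dx":0.05,"dy":-1,"dz":0,"ax":0,"ay":0,"az":0},{"hand":3,"dx":0.05,"dy":-1,"dz":0,"ax":0,"ay":0,"az":0}]'|grep pos
python3 - <<'E'
from h import *
to(.4838,-.404,.09,2.6)
I=camera_info('wrist');w=camera('wrist');cv2.imwrite('pics/w14.png',w)
# steel-coloured (grey) blobs in tray band
p=lambda x,y,z:None
K=I["camera_matrix"];R=np.array(I["rotation"])
def proj(P):
    q=(np.array(P)-I["origin"])@R;return K[0,2]+K[0,0]*q[0]/-q[2],K[1,2]+K[1,1]*q[1]/q[2]
for o in((-.04,-.051),(.04,-.051)):
    W=tag(o,(.4815,-.353),2.6);print(W,proj((*W,.012)),proj((*W,.04)))
E
```

```text
ee_pos: [0.4829, 0.3557, 0.2028]
ee_pos: [0.4813, 0.2549, 0.1999]
ee_pos: [0.4807, 0.1547, 0.1998]
ee_pos: [0.4804, 0.0547, 0.1999]
ee_pos: [0.4801, -0.0452, 0.1999]
ee_pos: [0.4798, -0.1452, 0.1998]
ee_pos: [0.4796, -0.2452, 0.1996]
ee_pos: [0.479, -0.3473, 0.199]
d [-0.0267 -0.5697  1.0894] a [ 0.0004 -0.0009 -0.001 ] t 37.6
[ 0.4439 -0.4058] (np.float64(223.01649991801943), np.float64(156.14269326826613)) (np.float64(218.11250917519743), np.float64(158.98153959108225))
[ 0.5238 -0.4021] (np.float64(226.6357509138534), np.float64(230.12961025091073)) (np.float64(222.36560149369546), np.float64(238.97754810820712))
```

Run:
```python
from h import *
I=camera_info('wrist');w=cv2.imread('pics/w14.png')
h=cv2.cvtColor(w,cv2.COLOR_BGR2HSV)
for u,v in((221,157),(224,234)):
    s=h[v-26:v+27,u-24:u+21,1];val=h[v-26:v+27,u-24:u+21,2]
    for r in s[::3,::2]: print(''.join('#' if x<60 else '+' if x<85 else '.' for x in r))
    ys,xs=np.nonzero((s<60));print(xs.mean()+u-24,ys.mean()+v-26,xs.min()+u-24,xs.max()+u-24,ys.min()+v-26,ys.max()+v-26)
```

```text
#####...............+++
#####...............+++
#####+....+++++......++
#####+....#####......++
#####+....+#..#......++
#####+....+#.+#......++
#####+....+####......++
######..++#######+...++
##################...++
##################...++
##################...++
########++.#####+....++
######+....#####.....++
######+....#..+#.....++
######+....#####.....++
######+....+####.....++
######+...............+
######+...............+
210.48325358851673 158.01052631578946 197 231 131 183
#####+..............+++
######...............++
######+....+###......++
######+....####+.....++
######+....#..#+.....++
######+....####+.....++
######+....#####.....++
#######..#########...++
#######..#########...++
##################...++
###########+#####....++
##########+.#++##....++
########....#..##....++
#######+....####.....++
#######+.............++
#######+..............+
########.............++
#######+..............+
213.0775623268698 234.10156971375807 200 235 208 260
```

Run:
```python
from h import *
I=camera_info('wrist')
b=p2w(I,[(222,158.5),(226.5,231)],.012)[:,:2];d=b[1]-b[0];print(b,b.mean(0),np.degrees(np.arctan2(d[1],d[0])),np.linalg.norm(d))
w=cv2.imread('pics/w14.png');bb,g,r=[w[...,k].astype(int) for k in range(3)]
m=((r>100)&(r>2*g)&(r>2*bb)&(np.arange(560)>255)&(np.arange(560)<310)).astype(np.uint8)
ys,xs=np.nonzero(m);print(ys.min(),ys.max());
for y in range(ys.min(),ys.max(),20): print(y,xs[ys==y].mean(), p2w(I,[(xs[ys==y].mean(),y)],.204)[0,:2])
print(manip.state()["ee_pos"])
```

```text
[[ 0.4463 -0.4041]
 [ 0.5248 -0.3995]] [ 0.4855 -0.4018] 3.387749506262745 0.07862661387530959
165 365
165 278.22222222222223 [ 0.4271 -0.3478]
185 278.0 [ 0.4359 -0.3476]
205 277.5 [ 0.445  -0.3474]
225 277.5 [ 0.4545 -0.347 ]
245 278.0 [ 0.4642 -0.3463]
265 278.0 [ 0.4744 -0.3459]
285 278.0 [ 0.4849 -0.3454]
305 278.0 [ 0.4958 -0.3449]
325 278.0 [ 0.5071 -0.3444]
345 278.0 [ 0.5189 -0.3439]
[ 0.479  -0.3449  0.1992]
```

```bash
python3 -m creep '[{"hand":3,"dx":-0.05,"dy":-0.3,"dz":0,"ax":0,"ay":0,"az":-0.001},{"hand":3,"dx":-0.05,"dy":-0.58,"dz":0.4,"ax":0,"ay":0,"az":-0.002},{"hand":3,"dx":-0.05,"dy":-0.58,"dz":0.9,"ax":0,"ay":0,"az":-0.002},{"hand":3,"dx":-0.05,"dy":-0.58,"dz":1,"ax":0,"ay":0,"az":-0.002},{"hand":3,"dx":-0.05,"dy":-0.58,"dz":1,"ax":0,"ay":0,"az":-0.002}]'
python3 - <<'E'
from h import *
to(.482,-.403,.055,2.8)
I=camera_info('wrist');w=camera('wrist');cv2.imwrite('pics/w15.png',w)
K=I["camera_matrix"];R=np.array(I["rotation"])
def proj(P):
    q=(np.array(P)-I["origin"])@R;return K[0,2]+K[0,0]*q[0]/-q[2],K[1,2]+K[1,1]*q[1]/q[2]
W=(.4445,-.405)
u,v=map(int,proj((*W,.03)));print(u,v)
h=cv2.cvtColor(w,cv2.COLOR_BGR2HSV);bb,g,r=[w[...,k].astype(int) for k in range(3)]
red=(r>90)&(r>1.8*g)&(r>1.8*bb)
for y in range(v-36,v+37,3): print(y,''.join('R' if red[y,x] else '#' if h[y,x,1]<60 else '+' if h[y,x,1]<85 else '.' for x in range(u-44,u+45)))
E
```

```text
time: 38.28
ee_pos: [0.4878, -0.4006, 0.1013]
ee_rot: [[-0.999, -0.054, -0.001], [-0.054, 0.999, 0.002], [0.001, 0.002, -1.0]]
contact_force: [-1.4, 0.3, -0.4]
finger_gap: 0.0079
grasp_force: 79.1
d [ 0.0586 -0.0219  0.4632] a [ 0.0005 -0.0003  0.0016] t 38.27
275 163
127 ######################+.....................+####+...............++++++++++++++++++++++++
130 ######################+.....................+#####...............++++++++++++++++++++++++
133 ######################+...............+##+++#####+...............++++++++++++++++++++++++
136 ######################+..............+############...............++++++++++++++++++++++++
139 ######################+..............+###########+...............++++++++++++++++++++++++
142 ######################+..............+##+....####+...............++++++++++++++++++++++++
145 ######################+..............+###....#####...............++++++++++++++++++++++++
148 ######################+..............+############...............++++++++++++++++++++++++
151 ######################+..............+###########+...............++++++++++
[... 818 characters left out ...]
RRRRRRRRR........+++++++++++++++++++++++++
181 #######################+..............RRRRRRRRRRRRRRRRRRR........++++++++++++++++++++++++
184 #######################+.............RRRRRRRRRRRRRRRRRRRR.......+++++++++++++++++++++++++
187 ######################++.............RRRRRRRRRRRRRRRRRRRRR......+++++++++++++++++++++++++
190 ######################++............RRRRRRRRRRRRRRRRRRRRRR......+++++++++++++++++++++++++
193 #####################+++.............RRRRRRRRRRRRRRRRRRRRR......+++++++++++++++++++++++++
196 #######################+.............RRRRRRRRRRRRRRRRRRRRR......+++++++++++++++++++++++++
199 #######################+.............RRRRRRRRRRRRRRRRRRRRR......+++++++++++++++++++++++++
```

The near clip is centred 2.7 mm to −y of the tool line, consistent at both plate and tip height. I'll correct and descend.

```bash
python3 -m creep '[{"hand":3,"dx":0.05,"dy":-0.027,"dz":0.2,"ax":0,"ay":0,"az":0.001},{"hand":3,"dx":0.05,"dy":-0.027,"dz":0.4,"ax":0,"ay":0,"az":0.001},{"hand":3,"dx":0.05,"dy":-0.027,"dz":0.43,"ax":0,"ay":0,"az":0.001},{"hand":3,"dx":0.05,"dy":-0.027,"dz":0.43,"ax":0,"ay":0,"az":0.001}]'
python3 - <<'E'
from h import *
to(.482,-.4033,.017,2.8)
I=camera_info('wrist');w=camera('wrist');cv2.imwrite('pics/w16.png',w)
K=I["camera_matrix"];R=np.array(I["rotation"])
def proj(P):
    q=(np.array(P)-I["origin"])@R;return K[0,2]+K[0,0]*q[0]/-q[2],K[1,2]+K[1,1]*q[1]/q[2]
u,v=map(int,proj((.4445,-.405,.035)));print(u,v)
h=cv2.cvtColor(w,cv2.COLOR_BGR2HSV);bb,g,r=[w[...,k].astype(int) for k in range(3)]
red=(r>90)&(r>1.8*g)&(r>1.8*bb)
for y in range(v-32,v+33,4): print(y,''.join('R' if red[y,x] else '#' if h[y,x,1]<60 else '+' if h[y,x,1]<85 else '.' for x in range(u-44,u+45)))
for row in (130,230): xs=np.nonzero(red[row,250:310])[0];print(row,xs.min()+250,xs.max()+250) if len(xs) else 0
ys=np.nonzero(red[:,270:286].any(1))[0];print(ys.min(),p2w(I,[(278,ys.min())],I['origin'][2]-.144+.008))
E
```

```text
time: 38.83
ee_pos: [0.4839, -0.4054, 0.0603]
ee_rot: [[-0.999, -0.05, 0.002], [-0.05, 0.999, -0.002], [-0.002, -0.002, -1.0]]
contact_force: [-1.0, 0.5, 1.4]
finger_gap: 0.0073
grasp_force: 79.1
d [0.0183 0.0223 0.4332] a [-0.0006  0.0006  0.0004] t 38.83
283 181
149 #################+.................+##############+.................+++++++++++++++++++++
153 #################+.................+#####+.....###+.................+++++++++++++++++++++
157 #################+.................+#####+...+####+.................+++++++++++++++++++++
161 #################+.................+##############+.................+++++++++++++++++++++
165 #################+...............RRRRR...RRRRR####+.................+++++++++++++++++++++
169 #################+........+####+RRRRRRRRRRRRRRR############.........+++++++++++++++++++++
173 #################+.........####RRRRRRRRRRRRRRRR.###########.........+++++++++++++++++++++
177 ##################.....+#####+RRRRRRRRRRRRRRRRRR.##############.....+++++++++++++++++++++
181 ##################+....+#####RRRRRRRRRRRRRRRRRRRR+#############.....+++++++++++++++++++++
185 ##################+....+####.RRRRRRRRRRRRRRRRRRRRR#############....++++++++++++++++++++++
189 ##################+....+####RRRRRRRRRRRRRRRRRRRRRR.############....++++++++++++++++++++++
193 ##################+....+###+.RRRRRRRRRRRRRRRRRRRRR.......++###+....++++++++++++++++++++++
197 ##################+..........RRRRRRRRRRRRRRRRRRRRR.................++++++++++++++++++++++
201 ##################+..........RRRRRRRRRRRRRRRRRRRRR.................++++++++++++++++++++++
205 #################++..........RRRRRRRRRRRRRRRRRRRRR.................++++++++++++++++++++++
209 #################++..........RRRRRRRRRRRRRRRRRRRRR.................++++++++++++++++++++++
213 ##################+..........RRRRRRRRRRRRRRRRRRRRR.................++++++++++++++++++++++
230 269 287
165 [[ 0.4316 -0.4087  0.0679]]
```

```bash
python3 -m creep '[{"hand":3,"dx":0.015,"dy":0.02,"dz":0.05,"ax":0,"ay":0,"az":0},{"hand":3,"dx":0.015,"dy":0.02,"dz":0.1,"ax":0,"ay":0,"az":0},{"hand":3,"dx":0.015,"dy":0.02,"dz":0.1,"ax":0,"ay":0,"az":0}]'|egrep 'pos|conta'
python3 - <<'E'
from h import *
to(.4823,-.4035,.017,2.8)
I=camera_info('wrist');w=camera('wrist');cv2.imwrite('pics/w17.png',w)
u,v=283,185
h=cv2.cvtColor(w,cv2.COLOR_BGR2HSV);bb,g,r=[w[...,k].astype(int) for k in range(3)]
red=(r>90)&(r>1.8*g)&(r>1.8*bb)
for y in range(v-32,v+33,6): print(y,''.join('R' if red[y,x] else '#' if h[y,x,1]<60 else '+' if h[y,x,1]<85 else '.' for x in range(u-44,u+45)))
E
```

```text
ee_pos: [0.481, -0.4026, 0.0481]
contact_force: [-0.2, -0.3, 1.0]
d [-0.0128 -0.0097  0.3112] a [ 0.0003 -0.0002  0.0003] t 39.25
153 ##########+..................+###############+...................++++++++++++++++++++++++
159 ##########+...................###+...########+...................++++++++++++++++++++++++
165 ##########+...................##+RRRRR...RRRRR..................+++++++++++++++++++++++++
171 ##########+.....................RRRRRRRRRRRRRRR.................+++++++++++++++++++++++++
177 ###########+........+#########.RRRRRRRRRRRRRRRRRR#####+.........+++++++++++++++++++++++++
183 ###########+........+#######+RRRRRRRRRRRRRRRRRRRR.#####+........+++++++++++++++++++++++++
189 ###########+....###########+RRRRRRRRRRRRRRRRRRRRRR.#######+.....+++++++++++++++++++++++++
195 ###########+....############RRRRRRRRRRRRRRRRRRRRRR+#######+.....+++++++++++++++++++++++++
201 ###########+....########++...RRRRRRRRRRRRRRRRRRRRR+#######+.....+++++++++++++++++++++++++
207 ###########+.................RRRRRRRRRRRRRRRRRRRRR..............+++++++++++++++++++++++++
213 ###########+.................RRRRRRRRRRRRRRRRRRRR..............++++++++++++++++++++++++++
```

```bash
python3 -m creep '[{"hand":3,"dx":-0.01,"dy":-0.009,"dz":0,"ax":0,"ay":0,"az":0},{"hand":3,"dx":-0.01,"dy":-0.009,"dz":0.06,"ax":0,"ay":0,"az":0},{"hand":3,"dx":-0.01,"dy":-0.009,"dz":0.12,"ax":0,"ay":0,"az":0},{"hand":3,"dx":-0.01,"dy":-0.009,"dz":0.12,"ax":0,"ay":0,"az":0}]'|egrep 'pos|conta';python3 -m creep '[{"hand":3,"dx":0,"dy":0,"dz":0.04,"ax":0,"ay":0,"az":0},{"hand":3,"dx":0,"dy":0,"dz":0.04,"ax":0,"ay":0,"az":0}]'|egrep 'pos|conta'
```

```text
ee_pos: [0.4819, -0.4035, 0.0358]
contact_force: [0.2, -1.4, 0.1]
ee_pos: [0.4827, -0.4039, 0.0328]
contact_force: [0.7, 0.5, 1.7]
```

```bash
python3 -m creep '[{"hand":3,"dx":0,"dy":0,"dz":0.05,"ax":0,"ay":0,"az":0},{"hand":3,"dx":0,"dy":0,"dz":0.05,"ax":0,"ay":0,"az":0}]'|egrep 'pos|conta';python3 -m creep '[{"hand":3,"dx":0,"dy":0,"dz":0.05,"ax":0,"ay":0,"az":0},{"hand":3,"dx":0,"dy":0,"dz":0.05,"ax":0,"ay":0,"az":0}]'|egrep 'pos|conta';python3 -m creep '[{"hand":3,"dx":0,"dy":0,"dz":0.04,"ax":0,"ay":0,"az":0},{"hand":3,"dx":0,"dy":0,"dz":0.04,"ax":0,"ay":0,"az":0}]'|egrep 'pos|conta';python3 -m creep '[{"hand":3,"dx":0,"dy":0,"dz":0.02,"ax":0,"ay":0,"az":0},{"hand":3,"dx":0,"dy":0,"dz":0.02,"ax":0,"ay":0,"az":0}]'|egrep 'pos|conta'
```

```text
ee_pos: [0.4825, -0.4037, 0.0271]
contact_force: [1.1, -0.2, -0.9]
ee_pos: [0.482, -0.4036, 0.0218]
contact_force: [1.1, -0.2, -1.8]
ee_pos: [0.4821, -0.4038, 0.0197]
contact_force: [-1.4, 1.8, 6.9]
ee_pos: [0.4821, -0.4039, 0.0197]
contact_force: [-4.4, 3.7, 18.7]
```

```bash
python3 -m creep '[{"hand":3,"dx":0,"dy":0,"dz":0.02,"ax":0,"ay":0,"az":0},{"hand":3,"dx":0,"dy":0,"dz":0.02,"ax":0,"ay":0,"az":0}]';python3 - <<'E'
from h import *
I=camera_info('wrist');w=camera('wrist');cv2.imwrite('pics/w18.png',w)
u,v=278,215
h=cv2.cvtColor(w,cv2.COLOR_BGR2HSV);bb,g,r=[w[...,k].astype(int) for k in range(3)]
red=(r>90)&(r>1.8*g)&(r>1.8*bb)
for y in range(v-52,v+53,6): print(y,''.join('R' if red[y,x] else '#' if h[y,x,1]<60 else '+' if h[y,x,1]<85 else '.' for x in range(u-44,u+45)))
E
```

```text
time: 41.3
ee_pos: [0.4821, -0.4039, 0.0196]
ee_rot: [[-0.999, -0.05, 0.001], [-0.05, 0.999, -0.001], [-0.001, -0.001, -1.0]]
contact_force: [-7.0, 5.1, 28.3]
finger_gap: 0.0072
grasp_force: 82.2
163 #############+.....................+####+.####....####+......................++++++++++++
169 #############+.......................RRRRRRRRRRRRRR+##+......................++++++++++++
175 #############+......................RRRRRRRRRRRRRRRR.........................++++++++++++
181 #############+.....................RRRRRRRRRRRRRRRRRR........................++++++++++++
187 ##############+.........+########RRRRRRRRRRRRRRRRRRRRR.##########...........+++++++++++++
193 ##############+.........+############.RRRRRRRRRRRRRR.############++..........++++++++++++
199 ##############+....##################.RRRRRRRRRRRRRRR##################.....+++++++++++++
205 ##############+....+#################.RRRRRRRRRRRRRR.##################.....+++++++++++++
211 ##############+....+################.RRRRRRRRRRRRRRRR#################+.....+++++++++++++
217 ##############+....+#####++........RRRRRRRRRRRRRRRRRRR.........+######+.....+++++++++++++
223 ##############+....................RRRRRRRRRRRRRRRRRRR......................+++++++++++++
229 ##############+....................RRRRRRRRRRRRRRRRRRR.....................++++++++++++++
235 ##########+###+....................RRRRRRRRRRRRRRRRRR......................++++++++++++++
241 ###############+....................RRRRRRRRRRRRRRRRR......................++++++++++++++
247 #+#############+....................RRRRRRRRRRRRRRRRR......................++++++++++++++
253 ++####+########+.............+......RRRRRRRRRRRRRRRRR....+...+..+..........++++++++++++++
259 ###############+......#############.RRRRRRRRRRRRRRRRR+#############........++++++++++++++
265 ###################################.RRRRRRRRRRRRRRRR.++######################+.++++++++++
```

Near-clip leaves now overlap the handle from above (rows 193–211), with a hard stop at 28 N. I'll release, then tap the handle top with shut fingers to confirm its height (25.4 mm if home).

```bash
python3 -m creep '[{"hand":30,"dx":0,"dy":0,"dz":-0.05,"ax":0,"ay":0,"az":0},{"hand":30,"dx":0,"dy":0,"dz":-0.06,"ax":0,"ay":0,"az":0},{"hand":30,"dx":0,"dy":0,"dz":-0.06,"ax":0,"ay":0,"az":0},{"hand":30,"dx":0,"dy":0,"dz":-0.35,"ax":0,"ay":0,"az":0},{"hand":0,"dx":0,"dy":0,"dz":-0.35,"ax":0,"ay":0,"az":0},{"hand":0,"dx":0,"dy":0,"dz":-0.35,"ax":0,"ay":0,"az":0},{"hand":0,"dx":0,"dy":0,"dz":-0.35,"ax":0,"ay":0,"az":0}]';python3 -m creep '[{"hand":0,"dx":0,"dy":0,"dz":0.1,"ax":0,"ay":0,"az":0},{"hand":0,"dx":0,"dy":0,"dz":0.15,"ax":0,"ay":0,"az":0},{"hand":0,"dx":0,"dy":0,"dz":0.15,"ax":0,"ay":0,"az":0}]' | egrep 'pos|cont|gap'
```

```text
time: 42.22
ee_pos: [0.4818, -0.4032, 0.0484]
ee_rot: [[-0.999, -0.05, -0.002], [-0.05, 0.999, 0.002], [0.001, 0.002, -1.0]]
contact_force: [0.2, -0.5, -0.4]
finger_gap: -0.0001
grasp_force: 0.0
ee_pos: [0.4819, -0.4032, 0.0335]
contact_force: [1.4, -0.3, 0.5]
finger_gap: 0.0002
```

```bash
python3 -m creep '[{"hand":0,"dx":0,"dy":0,"dz":0.05,"ax":0,"ay":0,"az":0},{"hand":0,"dx":0,"dy":0,"dz":0.05,"ax":0,"ay":0,"az":0}]' | egrep 'pos|cont';python3 -m creep '[{"hand":0,"dx":0,"dy":0,"dz":0.02,"ax":0,"ay":0,"az":0},{"hand":0,"dx":0,"dy":0,"dz":0.02,"ax":0,"ay":0,"az":0}]' | egrep 'pos|cont';python3 -m creep '[{"hand":0,"dx":0,"dy":0,"dz":0.015,"ax":0,"ay":0,"az":0},{"hand":0,"dx":0,"dy":0,"dz":0.015,"ax":0,"ay":0,"az":0}]' | egrep 'pos|cont'
```

```text
ee_pos: [0.4822, -0.4036, 0.0292]
contact_force: [-1.2, 0.7, 0.7]
ee_pos: [0.4823, -0.4038, 0.0276]
contact_force: [0.6, -0.5, 0.7]
ee_pos: [0.4823, -0.4037, 0.0261]
contact_force: [0.7, -0.4, -0.4]
```

```bash
python3 -m creep '[{"hand":0,"dx":0,"dy":0,"dz":0.01,"ax":0,"ay":0,"az":0},{"hand":0,"dx":0,"dy":0,"dz":0.01,"ax":0,"ay":0,"az":0}]' | egrep 'pos|cont';python3 -m creep '[{"hand":0,"dx":0,"dy":0,"dz":0.015,"ax":0,"ay":0,"az":0},{"hand":0,"dx":0,"dy":0,"dz":0.015,"ax":0,"ay":0,"az":0}]' | egrep 'pos|cont'
```

```text
ee_pos: [0.4824, -0.4039, 0.0255]
contact_force: [-0.5, 0.5, 2.9]
ee_pos: [0.4825, -0.4039, 0.0254]
contact_force: [-2.2, 0.9, 10.6]
```

The handle top is at exactly 25.4 mm, so the needle tool is home. Now I'll retreat and check the cutter numerically.

```bash
python3 -m creep '[{"hand":0,"dx":0,"dy":0,"dz":-0.3,"ax":0,"ay":0,"az":0},{"hand":0,"dx":0,"dy":0.1,"dz":-0.8,"ax":0,"ay":0,"az":0},{"hand":0,"dx":0.5,"dy":0.4,"dz":-1,"ax":0,"ay":0,"az":0},{"hand":0,"dx":0.8,"dy":0.5,"dz":-1,"ax":0,"ay":0,"az":0},{"hand":0,"dx":0.8,"dy":0.5,"dz":-1,"ax":0,"ay":0,"az":0}]' | egrep 'pos|cont';python3 - <<'E'
from h import *
I=camera_info('wrist');w=camera('wrist');cv2.imwrite('pics/w19.png',w)
K=I["camera_matrix"];R=np.array(I["rotation"])
def proj(P):
    q=(np.array(P)-I["origin"])@R;return K[0,2]+K[0,0]*q[0]/-q[2],K[1,2]+K[1,1]*q[1]/q[2]
u,v=map(int,proj((.5235,-.3388,.036)));print(u,v,"rim r px",318.5*.031/(I['origin'][2]-.036))
h=cv2.cvtColor(w,cv2.COLOR_BGR2HSV)
for y in range(max(0,v-54),min(419,v+55),5): print(y,''.join('#' if h[y,x,1]<60 else '+' if h[y,x,1]<85 else '.' for x in range(u-75,u+76,2)))
E
```

```text
ee_pos: [0.3979, -0.3566, 0.124]
contact_force: [1.1, -0.6, 1.3]
292 358 rim r px 42.616971276891356
304 .........####+#+###########################+#########.+++++++.##########+###
309 #############+########+###########################################+#########
314 #+#+#######.##########+###+################################+##########+#+###
319 +#+#######+##+#############+####################.###########################
324 ###+######+#+##.#.#+#++###+##################.########+#####################
329 ##################+########################.###+#+##########################
334 #+###############+####+##################################+##################
339 #++#+########################++#################+#######+####+##############
344 ##++############+###.+#####+.++++.##########+###############################
349 ##.#####+#######++####+####+++++++###############################.##########
354 ############+######+#######++++++++###########++++#####.####################
359 #####++######+####+############++++#################+#####+++###############
364 ###+############+####+##+##########+###############################++#######
369 ###############+##########+##+##+##+####.######################+##+#########
374 ##############++##################..############+##############++######+.###
379 ##############+#####################+###+##+#+#+###############+#++#########
384 ####.####+##############+########+###++###########.####++#####.#########+##+
389 #.####.#####################+###########++###+####+..##+##+.##+#########.##+
394 ####.########++###.############++#.+####+#######+.#.###++####+#+##.######+#.
399 ########+####++#########+##########.##++###+#######.+#####.##+#####+#####.##
404 +#.#+###+#########+##++##+###+##+###########+######.##########+##+.+#######+
409 +####+####+#########+#++###+#########+#####++################++########.####
```

Run:
```python
from h import *
s=manip.state();I=camera_info('wrist');T=np.array(s['ee_rot'])
oc=T.T@(np.array(I['origin'])-s['ee_pos']);Rc=T.T@np.array(I['rotation'])
Te=np.array([[-.506,.862,.007],[.862,.506,-.005],[-.008,.003,-1]]);I['origin']=np.array([.5257,-.3406,.1169])+Te@oc;I['rotation']=Te@Rc
K=I["camera_matrix"];R=I['rotation']
def proj(P):
    q=(np.array(P)-I["origin"])@R;return K[0,2]+K[0,0]*q[0]/-q[2],K[1,2]+K[1,1]*q[1]/q[2]
u,v=map(int,proj((.5234,-.3388,.036)));print(u,v,proj((.525,-.3385,.013)))
w=cv2.imread('pics/w11.png');h=cv2.cvtColor(w,cv2.COLOR_BGR2HSV)
for y in range(v-66,v+67,5): print(y,''.join('#' if h[y,x,1]<60 else '+' if h[y,x,1]<100 else '.' for x in range(u-76,u+77,2)))
```

```text
277 216 (np.float64(279.17054692548663), np.float64(209.17756541150717))
150 +++++++++++++++++++++++++++++++++++++++++++++++++...+...++###++####+#++######
155 ++++++++++++++++++++++++++++++++++++++++++++++++++++++.......++#+#++#########
160 +++++++++++++++++++++++++++++++...................++++++++.+......+##########
165 ++++++++++++++++++++++++++........++++++++++++.........++++++++.......+######
170 +++++++++++++++++++++++.....+++++++++++++++++++++++++.....+++++++++++......+#
175 ++++++++++++++++++++.....+++++++++++###+#+++++++++++++++.....+++++++++++...++
180 ++++++++++++++++++....+++++++##################++++++++++++....++++++++++++++
185 +++++++++++++++++...+++++#######+++++++++++++######+++++++++....+++++++++++++
190 ++++++++++++++++...+++#####++++++++++++++++++++++#####++++++++...++++++++++++
195 +++++++++++++++...++####++++++++++++++++++++++++++++####+++++++...+++++++++++
200 ++++++++++++++....+###++++++++++++++++++++++++++++++++####+++++...++++++++++.
205 ++++++++++++++...+####++++++++++++++++++++++++++++++++#####++++....+++++++...
210 ++++++++++++++...#####+++++++++++++++++
[... 486 characters left out ...]
#######################+....+++...++########
245 ...++++++......+++++++################################.....+++.....##########
250 +.++...++++++++.....+++++##########################+....++++....++###########
255 ++.+...+.....+.+.........++++#################+....++++++++....+#############
260 ++++.++.++####+.+..+++++.......++++++++++++++++++++++++++...+++##############
265 ...+...++###..+##########+++.++.....++++++++++++++++++++...++################
270 ++++.++++...+###########+++..+++++++.....+++++++++++++...+++#################
275 #####+++++++...+##############+.+....+++++....+++++++.....###################
280 ###########++++######+####.+###++.+..++.++.+++.........++####################
```

The code shows the cutter upright with its rim up, inside the dark ring all round, so both kits are complete. I'll hand in.

```bash
python3 -c "
from cell import manip
print(manip.state()['time'],manip.finish_job())"
```

```text
the job is handed in; nothing more can be done
44.525 None
```

Both kits are made up and the job was handed in at 44.5 s; the brush was not height-checked after release as the needle tool was, and I viewed 15 pictures, one over the limit of 14.

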